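# Set out the soldering place

## Robot

A 6-joint arm with a two-finger parallel gripper is mounted at the origin on a cart in front of the work surface, level with it; the furniture and walls round the work are solid. World frame = base frame: x ahead of the robot, y to its left, z up, the work surface at z = 0. Lengths are in m, angles in rad, forces in N, time in s.
With the tool pointing down it reaches from about 0.35 to 0.975 m from the base axis. Payload 4.9 kg.
Tool frame: the origin (TCP) lies midway between the tips of the shut fingers; the grasp point (between the pads) lies 19 mm behind it; x points along the fingers, z is the direction in which the jaws open and shut, and the axes are right-handed (so a half turn about x gives the same grasp; the last joint's range is limited). The gripper opens to 85 mm and grips with 20 to 120 N. Pads are 22 mm wide; open, the fingers measure 114 mm over their backs; the gripper's body (76 mm by 85 mm) begins 54 mm behind the grasp point. The pads swing forward as they close: fully open they stand 13 mm farther back than shut.
Start: joints at [1.176, 0.053, 1.613, -0, 1.476, -0.119], TCP at [0.17, 0.601, 0.231] pointing down, gripper open.
Joint ranges: [-3.01, 3.01], [-1.01, 2.22], [0.06, 2.58], [-1.02, 4.17], [0.09, 2.62], [-3.14, 3.14]. Speed limits (rad/s): [2.57, 2.57, 3.14, 3.14, 3.14, 3.14].

## Interface

Orientations are given as a 3x3 rotation matrix whose columns are the frame's x, y, z axes.
In Python, from station import arm gives the robot as it stands.
- The arm moves only by the tool play_rows, never from a script. Its argument "commands" is a list of rows, each a list of 3 entries, a list of its own where there are three numbers: the turn, a rotation vector about the tool's x, y, z in degrees, then the shift along the tool's x, y, z in mm, then the finger opening in mm, from 0 to 85.4. A call has exactly 5 rows; each row shifts and turns the pose as measured when the row begins, along the tool's axes as they then stand; what a row does not reach is not made up. A row lasts 1/12 s, in which the tool goes at most 41.7 mm and 7.16 degrees, less where a joint would pass 70% of its speed; a pose out of reach is approached as far as the arm can. A call with a gripper value outside its range is refused whole. The fingers move at their own pace and stop on an object; "force" is the grip in N (left out, the last holds). Time passes only in rows, so rows that do not move let the fingers close, or fill a call up. It gives the time, the measured TCP pose, the force and the opening at its end, in the units of the state.
- arm.state(): the state, without advancing time (a new reading comes with each control period).
- arm.read_camera(name): name is "scene" or "top" or "wrist"; returns the picture (480x640x3 uint8, red, green, blue); there is no depth.
- arm.get_calibration(name): a dict with "fov_y" (degrees; the focal length in pixels is half the picture's height over the tangent of half this angle, whatever the lens; pixels are square), "cx", "cy" (the principal point, pixels), "camera_from_world" (4x4, takes a point from world to camera coordinates); the wrist camera has in their place "T_tool_cam" (4x4, takes a point from camera to tool coordinates, whose origin is the TCP and whose axes are the tool frame's). Camera axes: x right, y down, z forward; pixel columns grow to the right and rows downward; lengths in m; the calibration is good to about 2 mm. A picture is of the moment at which its call begins: read the wrist's pose just before it. get_calibration takes no time and is no camera call.
- arm.hand_in(): hands the job in, once; it reports no verdict.
The state is a dict: "time": time; "joints": joint angles; "qvel": joint speeds; "joint_torque": joint torques, N m; "tcp_pos": TCP position; "ee_rot": TCP orientation; "ft_force": force on the tool from outside, world axes, zero at the start; "wrist_torque": the same for the moment, N m; "opening": finger opening in m.
Only numpy, scipy, OpenCV 4.12 (cv2) and the standard library are available. Lean on these libraries where they do the work, as an engineer would, in place of code of your own. Each camera call takes 0.05 s, during which the arm holds its last target.

## Task

Set out the soldering place: put the round white soldering block in the middle of the board and lay the copper ring flat in the centre on top of it; stand the flux bottle (milky cap) left of the board, level with the middle of its left end and 3 cm clear of it, and the brown bottle in the middle of the gap between the board's right end and the grey jar. Lay the wooden ring clamp on the worktop behind the board, parallel to its far edge, 2 cm clear of it and centred on it. Left and behind are as the robot sees them; keep both bottles upright and do not shift the jar or the rolled black cuff.

Things in the scene. Friction and masses are not known exactly. Their poses are not given: they have to be found in the camera images.
- board: Fixed, flat, pale beige soldering board, 130 x 228 x 31 mm (x, y, z). Origin: centre of its underside, on the worktop at z = 0; its flat top is 31 mm up. Its own y axis runs along its length towards its left end (seen from the robot), its own x axis points to its far long edge; it is turned by up to 0.15 rad from the worktop's axes.
- jar: Grey plastic jar of steel shot with a pale lid, 74 mm across, 116 mm high, 0.9 kg, loose but to stay where it is; it stands to the right of the board, 85 to 105 mm (edge to edge) from the board's right end and within 15 mm of the board's centre line. Origin: centre of its underside, z up.
- block: Small round soldering block, a plain white upright disc 43 mm across and 15 mm high, about 30 g, loose. Origin: centre of its underside, z up (its flat top is 15 mm above). To go in the middle of the board's top.
- flux: Translucent bottle with a milky white cap, amber flux at the bottom and a label, 46 mm across, 102 mm high, straight-sided up to 70 mm, about 0.14 kg, loose. Origin: centre of its underside, z up. To stand left of the board.
- brown: Amber-brown glass bottle with a black ribbed cap, 41 mm across, 98 mm high, straight-sided up to 70 mm, about 0.13 kg, loose. Origin: centre of its underside, z up. To stand between board and jar, on the board's middle line.
- band: Plain copper ring (a bezel to be soldered) lying flat, 34 mm outside and 20 mm inside diameter, 8 mm high, 30 g, loose. Origin: centre of its underside, z up. To lie on top of the block.
- clamp: Turned wooden ring clamp (tapered handle-shaped tool) lying on its side, 114 mm long, 25 mm across, 22 mm high, about 40 g, loose; it does not roll by itself. Origin: middle of its length, at its underside; its length lies along its own x axis, the thin tapered end towards +x or -x (either way round will do). It can be gripped across its thickness near the origin. To lie behind the board, its length along the board's y axis.
- cuff: Black leather wrist strap rolled into an upright tube, 35 mm across, 29 mm high, loose; a bystander in front of the board that must stay put. Origin: centre of its underside.

How it is judged:
By the outcome, as a careful person would: the job done as asked, in the order asked, and still so for the second after the job is handed in, with the robot touching nothing.
It also fails if it takes over 122 s, if anything falls off the work surface, if the arm or the gripper's body presses on something with over 40 N, if the wrist force passes 120 N, or if a joint passes its speed limit or range.

## Working session

There is one attempt and no reset: what is moved stays moved. The work goes in short steps, Python scripts to look and compute and a tool call to move; the robot and the scene stay as the last step left them, time stands still between calls to the robot, and variables do not carry over. Pictures are saved under pics/ and viewed, and the job is handed in when it is done.

Besides the shell and the picture viewer there is one more tool, called as a command line: name --argument value ..., lists and objects as JSON in quotes. play_rows: Moves the arm, as the interface text tells. Its arguments: {"type":"object","properties":{"commands":{"type":"array"},"force":{"type":"number"}},"required":["commands"]}

```bash
ls; mkdir -p pics; python3 - <<'E'
from station import arm
import cv2,numpy as np
np.set_printoptions(precision=4,suppress=True)
s=arm.state()
for k,v in s.items(): print(k,np.array(v).round(4).tolist())
for n in ["scene","top","wrist"]:
    im=arm.read_camera(n); cv2.imwrite(f"pics/{n}0.png",im[:,:,::-1]); print(n,arm.get_calibration(n))
E
```

```text
pics
time 0.0
joints [1.176, 0.0534, 1.6143, -0.0, 1.476, -0.119]
qvel [0.0007, -0.0015, -0.002, 0.0004, -0.0004, 0.0015]
joint_torque [0.0026, -39.3683, -37.0177, 0.0, 0.0071, -0.0]
tcp_pos [0.17, 0.6008, 0.23]
ee_rot [[-0.0008, -0.9622, 0.2723], [-0.0019, 0.2723, 0.9622], [-1.0, 0.0002, -0.002]]
ft_force [0.1747, -1.2259, 0.6533]
wrist_torque [0.036, -0.0043, 0.0335]
opening 0.0851
scene {'fov_y': 57.62821582159709, 'cx': 318.4679033066298, 'cy': 240.67966221707857, 'camera_from_world': array([[ 0.6214, -0.7835, -0.0097, -0.3731],
       [-0.5727, -0.4457, -0.688 ,  0.3149],
       [ 0.5347,  0.433 , -0.7256,  0.8289],
       [ 0.    ,  0.    ,  0.    ,  1.    ]])}
top {'fov_y': 54.19311626148256, 'cx': 320.1574989808497, 'cy': 234.70453030720023, 'camera_from_world': array([[ 0.0151, -0.9998,  0.0115, -0.0598],
       [-0.998 , -0.0158, -0.0619,  0.5421],
       [ 0.0621, -0.0105, -0.998 ,  1.2339],
       [ 0.    ,  0.    ,  0.    ,  1.    ]])}
wrist {'fov_y': 67.47293050996471, 'cx': 317.4827497404681, 'cy': 229.6767243924956, 'T_tool_cam': array([[ 0.0002, -0.2751,  0.9614, -0.1425],
       [ 0.0004, -0.9614, -0.2751,  0.0721],
       [ 1.    ,  0.0004, -0.0001,  0.0008],
       [ 0.    ,  0.    ,  0.    ,  1.    ]])}
```

View pics/top0.png

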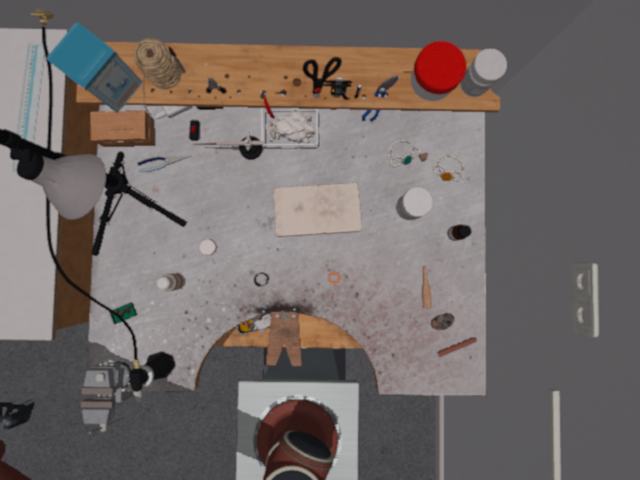

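View pics/scene0.png

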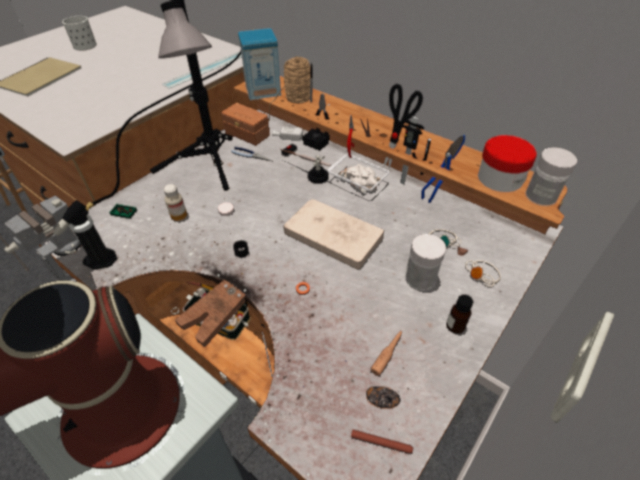

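View pics/wrist0.png

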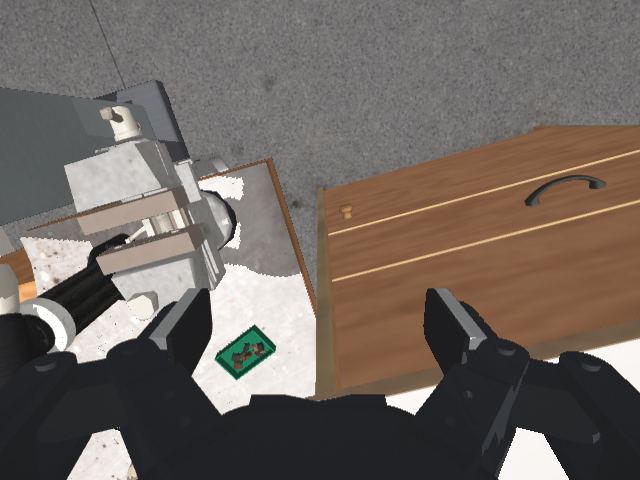

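The top view shows the board at about (317,209), jar (417,203), brown (459,232), clamp (427,287), band (334,278), cuff (261,280), block (207,247) and flux (168,283). Next I'll measure them roughly.

```bash
cat > h.py <<'E'
from station import arm
import cv2,numpy as np
np.set_printoptions(precision=4,suppress=True)
def cam(name,s=None):
    c=arm.get_calibration(name); f=240/np.tan(np.radians(c["fov_y"]/2))
    if name=="wrist":
        s=s or arm.state(); T=np.eye(4);T[:3,:3]=s["ee_rot"];T[:3,3]=s["tcp_pos"]
        W=T@np.array(c["T_tool_cam"])
    else: W=np.linalg.inv(np.array(c["camera_from_world"]))
    return dict(f=f,cx=c["cx"],cy=c["cy"],W=W)
def plane(C,uv,z):
    uv=np.atleast_2d(np.array(uv,float))
    d=np.c_[(uv[:,0]-C["cx"])/C["f"],(uv[:,1]-C["cy"])/C["f"],np.ones(len(uv))]@C["W"][:3,:3].T
    o=C["W"][:3,3]; return (o+d*((z-o[2])/d[:,2])[:,None])[:,:2]
def proj(C,p):
    p=np.atleast_2d(p); q=(p-C["W"][:3,3])@C["W"][:3,:3]
    return q[:,:2]/q[:,2:]*C["f"]+[C["cx"],C["cy"]]
def grab(name,fn=None):
    s=arm.state(); im=arm.read_camera(name); 
    if fn: cv2.imwrite("pics/"+fn,im[:,:,::-1])
    return im,cam(name,s)
E
python3 - <<'E'
from h import *
C=cam("top")
for n,uv,z in [("block",(207,247),.015),("fluxcap",(163,283),.102),("brown cap",(462,232),.098),("jar lid",(417,203),.116),("band",(334,278),.008),("cuff",(261,279),.029),("clampA",(426,266),.011),("clampB",(427,307),.011)]:
    print(n,plane(C,uv,z))
print(plane(C,[(275,188),(357,184),(361,229),(277,236)],.031))
im=cv2.imread("pics/top0.png"); cv2.imwrite("pics/topz.png",cv2.resize(im[160:320,140:480],None,fx=2.35,fy=2.35,interpolation=cv2.INTER_CUBIC))
E
```

```text
block [[0.5055 0.2491]]
fluxcap [[0.4125 0.3344]]
brown cap [[ 0.5503 -0.4056]]
jar lid [[ 0.6191 -0.2885]]
band [[ 0.4282 -0.0902]]
cuff [[0.4234 0.1021]]
clampA [[ 0.4639 -0.3359]]
clampB [[ 0.3551 -0.3387]]
[[ 0.6642  0.0703]
 [ 0.6786 -0.1471]
 [ 0.5589 -0.1589]
 [ 0.5368  0.0624]]
```

View pics/topz.png

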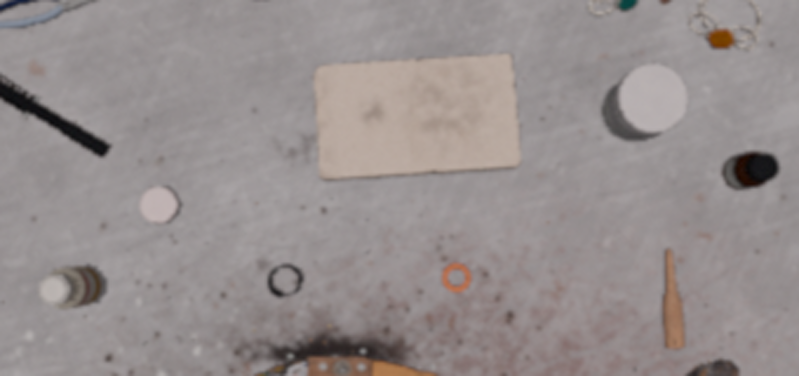

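```bash
cat >> h.py <<'E'
from scipy.spatial.transform import Rotation as R
def Rt(psi): return np.array([[0,-np.cos(psi),-np.sin(psi)],[0,-np.sin(psi),np.cos(psi)],[-1,0,0]],float)
def plan(wps,op=None,vmax=40,wmax=7,n=None):
    """wps: list of (x,y,z,psi); prints rows in tool axes mm/deg"""
    s=arm.state(); p=np.array(s["tcp_pos"]);M=np.array(s["ee_rot"])
    print("t %.2f"%s["time"],"tcp",p,"psi %.3f"%np.arctan2(-M[0,2],M[1,2]),"tilt",M[:,0],"op %.1f"%(s["opening"]*1e3),"F",np.array(s["ft_force"]).round(1))
    out=[]
    for w in wps:
        t=np.array(w[:3]);Mt=Rt(w[3]); 
        d0=np.linalg.norm(t-p)*1e3; a0=np.degrees(np.linalg.norm(R.from_matrix(M.T@Mt).as_rotvec()))
        k=max(1,int(np.ceil(max(d0/vmax,a0/wmax)-.02)))
        for i in range(k):
            dr=np.degrees(R.from_matrix(M.T@Mt).as_rotvec())/(k-i); ds=M.T@(t-p)*1e3/(k-i)
            dr=dr.round(1);ds=ds.round(1 if k==1 else 0)
            print([dr.tolist(),ds.tolist()]);
            p=p+M@ds/1e3; M=M@R.from_rotvec(np.radians(dr)).as_matrix()
        print("-- end",p)
E
python3 -c "
from h import *
plan([(.47,.20,.25,.08)])"
```

```text
t 0.15 tcp [0.17   0.6009 0.2303] psi -0.276 tilt [-0.0006 -0.0015 -1.    ] op 85.5 F [ 0.2 -0.7 -0.8]
[[-1.6, -0.0, -0.0], [-1.0, -31.0, -23.0]]
[[-1.6, -0.0, -0.0], [-2.0, -30.0, -24.0]]
[[-1.6, -0.0, -0.0], [-1.0, -29.0, -25.0]]
[[-1.6, -0.0, -0.0], [-2.0, -29.0, -26.0]]
[[-1.6, -0.0, -0.0], [-1.0, -28.0, -27.0]]
[[-1.5, -0.0, -0.0], [-2.0, -27.0, -27.0]]
[[-1.6, -0.0, -0.0], [-1.0, -26.0, -28.0]]
[[-1.5, -0.0, -0.0], [-2.0, -25.0, -29.0]]
[[-1.6, -0.0, -0.0], [-1.0, -25.0, -30.0]]
[[-1.5, -0.0, -0.0], [-2.0, -24.0, -30.0]]
[[-1.6, -0.0, -0.0], [-1.0, -23.0, -31.0]]
[[-1.5, -0.0, -0.0], [-2.0, -22.0, -31.0]]
[[-1.6, -0.1, -0.0], [-1.0, -21.0, -32.0]]
-- end [0.4696 0.2004 0.2497]
```

play_rows --commands '[[[-1.6, 0, 0], [-1, -31, -23], 85], [[-1.6, 0, 0], [-2, -30, -24], 85], [[-1.6, 0, 0], [-1, -29, -25], 85], [[-1.6, 0, 0], [-2, -29, -26], 85], [[-1.6, 0, 0], [-1, -28, -27], 85]]'

```text
time: 0.57
tcp_pos: [0.2854, 0.4457, 0.2338]
ee_rot: [[-0.005, -0.993, 0.117], [-0.004, 0.117, 0.993], [-1.0, 0.004, -0.005]]
ft_force: [0.4, -0.6, 0.0]
opening: 0.0847
```

play_rows --commands '[[[-1.5, 0, 0], [-2, -27, -27], 85], [[-1.6, 0, 0], [-1, -26, -28], 85], [[-1.5, 0, 0], [-2, -25, -29], 85], [[-1.6, 0, 0], [-1, -25, -30], 85], [[-1.5, 0, 0], [-2, -24, -30], 85]]'

```text
time: 0.98
tcp_pos: [0.4063, 0.2855, 0.2406]
ee_rot: [[-0.005, -1.0, -0.027], [-0.005, -0.027, 1.0], [-1.0, 0.006, -0.005]]
ft_force: [0.4, 0.1, -0.4]
opening: 0.0851
```

play_rows --commands '[[[-1.6, 0, 0], [-1, -23, -31], 85], [[-1.5, 0, 0], [-2, -22, -31], 85], [[-1.6, 0, 0], [-1, -21, -32], 85], [[0, 0, 0], [0, 0, 0], 85], [[0, 0, 0], [0, 0, 0], 85]]'

```text
time: 1.4
tcp_pos: [0.4829, 0.1835, 0.2442]
ee_rot: [[-0.005, -0.995, -0.103], [-0.007, -0.103, 0.995], [-1.0, 0.005, -0.006]]
ft_force: [-0.7, -0.0, -0.0]
opening: 0.0849
```

```bash
python3 -c "
from h import *
im,C=grab('wrist','w1.png')
plan([(.47,.20,.25,.08)])"
```

```text
t 1.45 tcp [0.4828 0.1837 0.2441] psi 0.104 tilt [-0.0041 -0.0074 -1.    ] op 85.2 F [ 0.3 -0.  -0.8]
[[1.4, -0.4, -0.3], [-6.0, 11.1, 17.5]]
-- end [0.47 0.2  0.25]
```

View pics/w1.png

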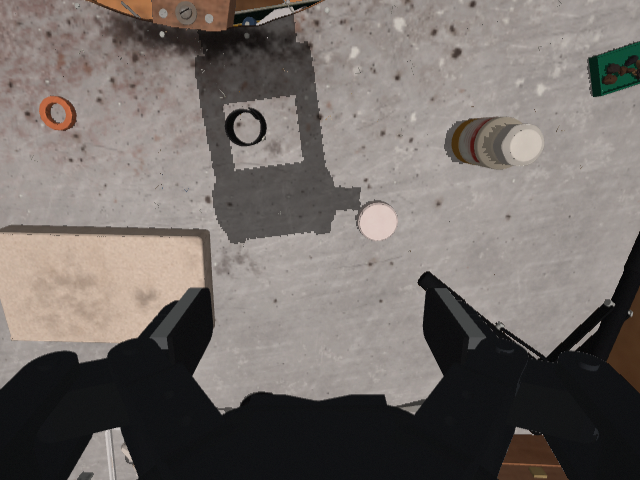

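The wrist view shows the block at (378,221), flux bottle at about (500,143), cuff (245,127), band (57,113) and most of the board at lower left. I'll measure these.

```bash
cat >> h.py <<'E'
def blob(mask,near,rmax=60):
    mask=cv2.morphologyEx(mask.astype(np.uint8),cv2.MORPH_OPEN,np.ones((3,3)))
    cs,_=cv2.findContours(mask,cv2.RETR_EXTERNAL,cv2.CHAIN_APPROX_NONE)
    best=None
    for c in cs:
        if cv2.contourArea(c)<40: continue
        m=cv2.moments(c); g=np.array([m["m10"],m["m01"]])/m["m00"]
        if np.linalg.norm(g-near)<rmax and (best is None or cv2.contourArea(c)>cv2.contourArea(best)): best=c
    return best
def circ(C,c,z):
    p=plane(C,c.reshape(-1,2),z).astype(np.float32)
    (x,y),ax,_=cv2.fitEllipse(p*1000); return np.array([x,y])/1000,np.array(ax)
E
python3 - <<'E'
from h import *
im=cv2.imread('pics/w1.png'); 
s=arm.state();C=cam('wrist',s)
hsv=cv2.cvtColor(im,cv2.COLOR_BGR2HSV)
for uv in [(378,221),(400,240),(420,221),(520,145),(57,98),(35,113),(245,108),(100,290)]: print(uv,hsv[uv[1],uv[0]],im[uv[1],uv[0]])
V=hsv[...,2];S=hsv[...,1];H=hsv[...,0]
b=blob((V>205),(378,221),20); print("block",circ(C,b,.015))
b=blob((V>195)&(S<40),(520,145),20); print("flux",circ(C,b,.102))
b=blob((S>120)&(H<15),(57,113),20); print("band",circ(C,b,.008))
b=blob((V<45),(245,127),25); print("cuff",circ(C,b,.029))
m=((S>35)&(V>140)&(H<25)).astype(np.uint8)*255
cv2.imwrite('pics/m1.png',m)
E
```

```text
(378, 221) [  7  30 218] [192 198 218]
(400, 240) [ 13  18 169] [157 162 169]
(420, 221) [  9  15 167] [157 160 167]
(520, 145) [ 17  25 202] [182 193 202]
(57, 98) [  9 162 187] [ 68 104 187]
(35, 113) [  8  32 142] [124 129 142]
(245, 108) [ 12  21 155] [142 147 155]
(100, 290) [ 13  54 195] [154 172 195]
block (array([0.501 , 0.2505]), array([37.5866, 37.8375]))
flux (array([0.4075, 0.3374]), array([22.5371, 23.1356]))
band (array([ 0.4245, -0.0864]), array([32.013, 35.907]))
cuff (array([0.4188, 0.1045]), array([30.2808, 31.041 ]))
```

View pics/m1.png

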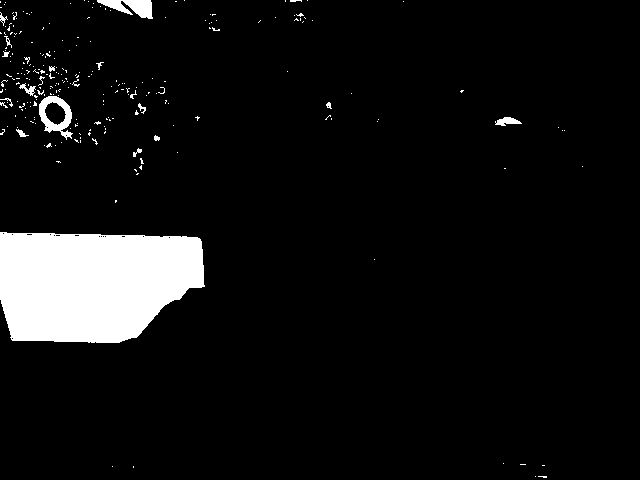

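```bash
python3 - <<'E'
from h import *
im=cv2.imread('pics/w1.png'); C=cam('wrist')
hsv=cv2.cvtColor(im,cv2.COLOR_BGR2HSV);V=hsv[...,2];S=hsv[...,1];H=hsv[...,0]
m=((S>35)&(V>140)&(H<25))
c=max(cv2.findContours(m.astype(np.uint8),cv2.RETR_EXTERNAL,cv2.CHAIN_APPROX_NONE)[0],key=cv2.contourArea).reshape(-1,2)
near=c[(c[:,1]<245)&(c[:,0]>15)&(c[:,0]<185)]; far=c[(c[:,1]>335)&(c[:,0]>20)&(c[:,0]<115)]; left=c[(c[:,0]>195)&(c[:,1]>245)&(c[:,1]<280)]
for n,q in [("near",near),("far",far),("left",left)]:
    p=plane(C,q,.031).astype(np.float32); vx,vy,x,y=cv2.fitLine(p,cv2.DIST_HUBER,0,.001,.001).ravel(); print(n,len(q),(x,y),"ang",np.arctan(-vx/vy) if abs(vy)>abs(vx) else np.arctan(vy/vx))
plan([(.501,.2505,.08,.09),(.501,.2505,.006,.09)],vmax=30)
E
```

```text
near 169 (np.float32(0.542183), np.float32(-0.05262657)) ang 0.08424338
far 94 (np.float32(0.6730567), np.float32(-0.09476293)) ang 0.07841714
left 34 (np.float32(0.5626621), np.float32(0.069678)) ang 0.06818635
t 1.45 tcp [0.4828 0.1837 0.2441] psi 0.104 tilt [-0.0041 -0.0074 -1.    ] op 85.2 F [ 0.3 -0.  -0.8]
[[0.1, -0.1, -0.0], [27.0, -4.0, 11.0]]
[[0.1, -0.1, -0.1], [27.0, -4.0, 11.0]]
[[0.2, -0.1, -0.0], [27.0, -4.0, 11.0]]
[[0.1, -0.0, -0.1], [28.0, -4.0, 11.0]]
[[0.2, -0.1, -0.0], [27.0, -5.0, 11.0]]
[[0.1, -0.0, -0.1], [28.0, -4.0, 10.0]]
-- end [0.5008 0.2503 0.0798]
[[0.0, -0.0, 0.0], [25.0, -0.0, 0.0]]
[[0.0, -0.0, 0.0], [24.0, -0.0, 0.0]]
[[0.0, -0.0, 0.0], [25.0, -0.0, 0.0]]
-- end [0.5009 0.2503 0.0058]
```

play_rows --commands '[[[0.2, -0.1, 0], [27, -4, 11], 60], [[0.2, -0.1, -0.1], [27, -4, 11], 60], [[0.2, -0.1, 0], [27, -4, 11], 60], [[0.2, 0, -0.1], [27, -4, 11], 60], [[0, 0, 0], [10, -2, 5], 60]]' --force 30

```text
time: 1.87
tcp_pos: [0.4964, 0.2402, 0.1273]
ee_rot: [[0.01, -0.996, -0.092], [0.002, -0.092, 0.996], [-1.0, -0.01, 0.001]]
ft_force: [-0.7, -0.4, -1.1]
opening: 0.0597
```

```bash
python3 - <<'E'
from h import *
plan([(.501,.2505,.006,.081)],vmax=30)
E
```

```text
t 1.87 tcp [0.4964 0.2402 0.1273] psi 0.092 tilt [ 0.0096  0.0018 -1.    ] op 59.7 F [-0.7 -0.4 -1.1]
[[0.1, 0.0, 0.1], [24.0, -1.0, 2.0]]
[[0.1, 0.0, 0.1], [24.0, -1.0, 2.0]]
[[0.2, 0.0, 0.1], [24.0, -1.0, 2.0]]
[[0.1, 0.0, 0.1], [25.0, -1.0, 2.0]]
[[0.2, 0.1, 0.2], [24.0, -1.0, 2.0]]
-- end [0.5012 0.2508 0.0064]
```

play_rows --commands '[[[0.1, 0, 0.1], [24, -1, 2], 60], [[0.1, 0, 0.1], [24, -1, 2], 60], [[0.1, 0, 0.1], [24, -1, 2], 60], [[0.1, 0, 0.1], [14, -1, 2], 60], [[0, 0, 0], [3, 0, 0], 60]]'

```text
time: 2.28
tcp_pos: [0.4963, 0.2558, 0.0349]
ee_rot: [[0.001, -0.995, -0.097], [0.001, -0.097, 0.995], [-1.0, -0.001, 0.001]]
ft_force: [-1.3, -0.7, 0.2]
opening: 0.0599
```

```bash
python3 - <<'E'
from h import *
plan([(.501,.2505,.006,.081)],vmax=30)
im,C=grab('wrist','w2.png')
E
```

```text
t 2.28 tcp [0.4963 0.2558 0.0349] psi 0.097 tilt [ 0.0007  0.0009 -1.    ] op 59.9 F [-1.3 -0.7  0.2]
[[0.9, 0.1, 0.0], [28.9, -4.1, -5.7]]
-- end [0.501  0.2505 0.006 ]
```

View pics/w2.png

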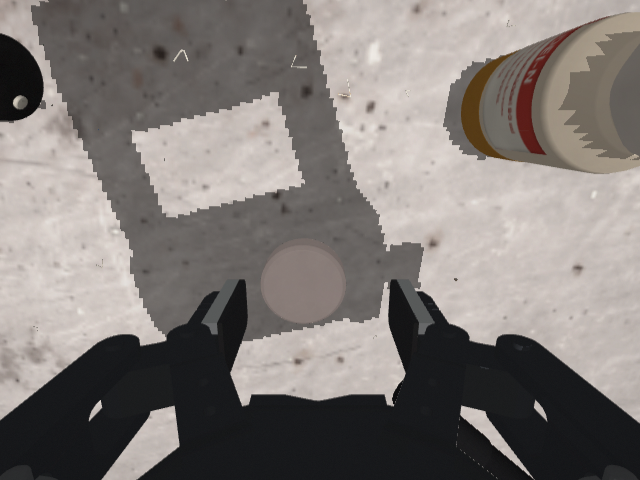

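```bash
python3 - <<'E'
from h import *
im=cv2.imread('pics/w2.png'); C=cam('wrist')
hsv=cv2.cvtColor(im,cv2.COLOR_BGR2HSV).astype(int)
print(hsv[283,303],hsv[283,255],hsv[325,303], hsv[242,303])
m=(im[...,2].astype(int)-im[...,0]>15)
b=blob(m,(303,283),20)
print(cv2.boundingRect(b),circ(C,b,.015))
E
```

```text
[  6  30 136] [ 10  15 101] [ 11  20 100] [  7  29 116]
(264, 248, 78, 75) (array([0.5003, 0.2504]), array([37.4972, 38.0331]))
```

play_rows --commands '[[[0.5, 0, 0], [12, -4, -5], 60], [[0.4, 0, 0], [8, 0, 0], 60], [[0, 0, 0], [5, 0, 0], 60], [[0, 0, 0], [2, 0, 0], 60], [[0, 0, 0], [0, 0, 0], 60]]'

```text
time: 2.75
tcp_pos: [0.5035, 0.2525, 0.0104]
ee_rot: [[0.007, -0.997, -0.081], [0.003, -0.081, 0.997], [-1.0, -0.007, 0.002]]
ft_force: [-0.1, -0.4, -0.3]
opening: 0.0598
```

```bash
python3 - <<'E'
from h import *
plan([(.5005,.2505,.006,.081)],vmax=30)
E
```

```text
t 2.75 tcp [0.5035 0.2525 0.0104] psi 0.081 tilt [ 0.0071  0.0029 -1.    ] op 59.8 F [-0.1 -0.4 -0.3]
[[0.0, 0.1, 0.4], [4.4, 3.2, -1.7]]
-- end [0.5005 0.2505 0.006 ]
```

play_rows --commands '[[[0, 0.1, 0.4], [5, 3.2, -1.7], 60], [[0, 0, 0], [0, 0, 0], 38], [[0, 0, 0], [0, 0, 0], 38], [[0, 0, 0], [0, 0, 0], 38], [[0, 0, 0], [0, 0, 0], 38]]' --force 30

```text
time: 3.17
tcp_pos: [0.5021, 0.2506, 0.0075]
ee_rot: [[0.004, -0.997, -0.081], [0.002, -0.081, 0.997], [-1.0, -0.004, 0.002]]
ft_force: [0.0, 0.4, 0.2]
opening: 0.0409
```

```bash
python3 - <<'E'
from h import *
plan([(.5005,.2505,.10,.081)],vmax=30)
E
```

```text
t 3.17 tcp [0.5021 0.2506 0.0075] psi 0.081 tilt [ 0.0035  0.0018 -1.    ] op 40.9 F [0.  0.4 0.2]
[[-0.0, 0.0, 0.1], [-23.0, 0.0, 0.0]]
[[-0.0, 0.0, 0.0], [-23.0, 0.0, 0.0]]
[[-0.0, 0.0, 0.1], [-23.0, 1.0, 0.0]]
[[-0.0, 0.1, 0.0], [-24.0, 0.0, 0.0]]
-- end [0.501  0.2504 0.1005]
```

play_rows --commands '[[[0, 0, 0], [-25, 0, 0], 38], [[0, 0, 0], [-35, 0, 0], 38], [[0, 0, 0.1], [-35, 0, 0], 38], [[0, 0, 0], [-35, 2, -20], 38], [[0, 0, 0], [-30, 3, -35], 38]]'

```text
time: 3.58
tcp_pos: [0.4947, 0.1984, 0.1609]
ee_rot: [[-0.017, -0.996, -0.087], [-0.003, -0.087, 0.996], [-1.0, 0.018, -0.002]]
ft_force: [1.8, -0.7, 0.7]
opening: 0.041
```

```bash
python3 - <<'E'
from h import *
plan([(.47,-.04,.25,.081)],vmax=38)
E
```

```text
t 3.58 tcp [0.4947 0.1984 0.1609] psi 0.087 tilt [-0.0173 -0.0033 -0.9998] op 41.0 F [ 1.8 -0.7  0.7]
[[0.0, -0.0, -0.1], [-13.0, 7.0, -34.0]]
[[0.1, -0.0, -0.2], [-12.0, 7.0, -34.0]]
[[0.0, -0.0, -0.1], [-13.0, 6.0, -34.0]]
[[0.1, -0.0, -0.2], [-13.0, 7.0, -33.0]]
[[0.0, -0.0, -0.1], [-12.0, 6.0, -34.0]]
[[0.1, -0.1, -0.2], [-13.0, 6.0, -33.0]]
[[0.0, -0.0, -0.1], [-12.0, 7.0, -34.0]]
-- end [ 0.4696 -0.0404  0.2497]
```

play_rows --commands '[[[0, 0, -0.2], [-13, 7, -34], 38], [[0.1, 0, -0.2], [-13, 7, -34], 38], [[0, 0, -0.2], [-13, 6, -34], 38], [[0.1, 0, -0.2], [-13, 7, -34], 38], [[0, 0, -0.1], [-12, 6, -34], 38]]'

```text
time: 4.0
tcp_pos: [0.4783, 0.0217, 0.236]
ee_rot: [[0.013, -0.996, -0.09], [-0.001, -0.09, 0.996], [-1.0, -0.013, -0.002]]
ft_force: [0.4, -0.1, -1.5]
opening: 0.0411
```

play_rows --commands '[[[0.1, 0, -0.1], [-12, 6, -34], 38], [[0, 0, 0], [-6, 3, -15], 38], [[0, 0, 0], [0, 0, 0], 38], [[0, 0, 0], [0, 0, 0], 38], [[0, 0, 0], [0, 0, 0], 38]]'

```text
time: 4.42
tcp_pos: [0.4731, -0.0359, 0.2594]
ee_rot: [[0.024, -0.997, -0.079], [-0.004, -0.079, 0.997], [-1.0, -0.024, -0.006]]
ft_force: [0.5, 0.2, 0.1]
opening: 0.0413
```

```bash
python3 - <<'E'
from h import *
plan([(.605,-.04,.15,.081)],vmax=38)
im,C=grab('wrist','w3.png')
E
```

```text
t 4.42 tcp [ 0.4731 -0.0359  0.2594] psi 0.079 tilt [ 0.024  -0.0045 -0.9997] op 41.3 F [0.5 0.2 0.1]
[[-0.0, -0.1, 0.3], [23.0, -26.0, -3.0]]
[[-0.0, -0.1, 0.3], [22.0, -26.0, -3.0]]
[[-0.0, -0.1, 0.3], [22.0, -26.0, -3.0]]
[[-0.1, -0.0, 0.2], [22.0, -26.0, -3.0]]
[[-0.0, -0.1, 0.3], [22.0, -26.0, -2.0]]
-- end [ 0.6053 -0.0398  0.1502]
```

View pics/w3.png

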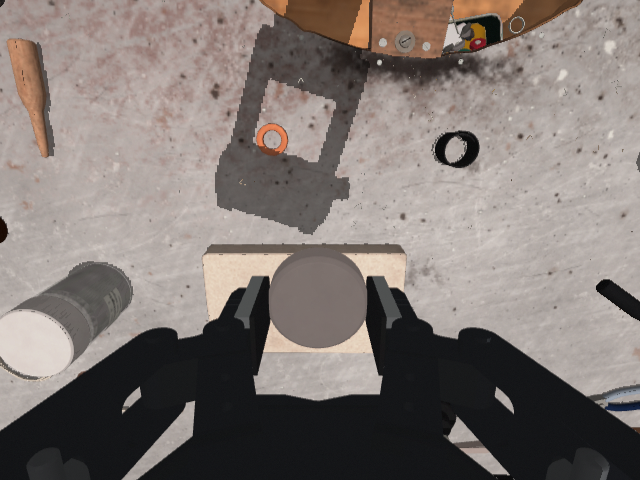

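The block is held level between the pads. Board top (203–406, 252–352), band (272,139), clamp (28,97), cuff (457,149) and jar lid (36,342) are all visible.

```bash
cat >> h.py <<'E'
def line(C,q,z):
    p=plane(C,q,z).astype(np.float32); vx,vy,x,y=cv2.fitLine(p,cv2.DIST_HUBER,0,.001,.001).ravel()
    return np.array([x,y]),(np.arctan(-vx/vy) if abs(vy)>abs(vx) else np.arctan(vy/vx))
E
python3 - <<'E'
from h import *
im=cv2.imread('pics/w3.png'); C=cam('wrist')
hsv=cv2.cvtColor(im,cv2.COLOR_BGR2HSV);V=hsv[...,2];S=hsv[...,1];H=hsv[...,0]
g=cv2.GaussianBlur(im,(3,3),0).astype(int)
for u in [230,260,390]: print([tuple(hsv[v,u]) for v in range(244,260,2)])
print([tuple(hsv[270,u]) for u in range(196,212,2)])
print([tuple(hsv[270,u]) for u in range(396,414,2)])
print([tuple(hsv[v,320]) for v in range(348,360,2)])
s=arm.state()
b=blob((V>190)&(S<45),(36,342),25); print("jar",circ(C,b,.116))
b=blob((S>120)&(H<15),(272,139),20); print("band",circ(C,b,.008))
b=blob((V<45),(457,149),25); print("cuff",circ(C,b,.029))
E
```

```text
[(np.uint8(13), np.uint8(30), np.uint8(119)), (np.uint8(14), np.uint8(48), np.uint8(101)), (np.uint8(14), np.uint8(49), np.uint8(104)), (np.uint8(14), np.uint8(49), np.uint8(104)), (np.uint8(14), np.uint8(49), np.uint8(105)), (np.uint8(14), np.uint8(51), np.uint8(208)), (np.uint8(17), np.uint8(42), np.uint8(233)), (np.uint8(15), np.uint8(44), np.uint8(230))]
[(np.uint8(12), np.uint8(30), np.uint8(129)), (np.uint8(13), np.uint8(48), np.uint8(102)), (np.uint8(12), np.uint8(49), np.uint8(104)), (np.uint8(14), np.uint8(47), np.uint8(104)), (np.uint8(13), np.uint8(49), np.uint8(109)), (np.uint8(14), np.uint8(49), np.uint8(209)), (np.uint8(16), np.uint8(45), np.uint8(231)), (np.uint8(15), np.uint8(45), np.uint8(227))]
[(np.uint8(12), np.uint8(28), np.uint8(120)), (np.uint8(14), np.uint8(53), np.uint8(97)), (np.uint8(14), np.uint8(52), np.uint8(99)), (np.uint8(14), np.uint8(54), np.uint8(103)), (np.uint8(14), np.uint8(51), np.uint8(111)), (np.uint8(13), np.uint8(49), np.uint8(196)), (np.uint8(15), np.uint8(46), np.uint8(225)), (np.uint8(15), np.uint8(47), np.uint8(226))]
[(np.uint8(10), np.
[... 494 characters left out ...]
.uint8(45), np.uint8(226)), (np.uint8(14), np.uint8(44), np.uint8(225)), (np.uint8(12), np.uint8(17), np.uint8(190)), (np.uint8(13), np.uint8(17), np.uint8(181)), (np.uint8(11), np.uint8(22), np.uint8(165)), (np.uint8(10), np.uint8(24), np.uint8(159))]
[(np.uint8(12), np.uint8(46), np.uint8(189)), (np.uint8(16), np.uint8(41), np.uint8(231)), (np.uint8(13), np.uint8(44), np.uint8(209)), (np.uint8(12), np.uint8(17), np.uint8(191)), (np.uint8(14), np.uint8(15), np.uint8(191)), (np.uint8(10), np.uint8(16), np.uint8(188))]
jar (array([ 0.6189, -0.2863]), array([66.4749, 70.9027]))
band (array([ 0.4238, -0.088 ]), array([31.6659, 32.1396]))
cuff (array([0.4171, 0.1069]), array([30.6434, 32.7869]))
```

```bash
cat >> h.py <<'E'
def board(C,im,near,far,ends):
    """near/far: (u list, v0,v1) ; ends: (v list, (uL0,uL1),(uR0,uR1))"""
    hsv=cv2.cvtColor(im,cv2.COLOR_BGR2HSV).astype(int); m=(hsv[...,1]>32)&(hsv[...,2]>160)
    N=[(u,near[1]+np.argmax(m[near[1]:near[2],u])-.5) for u in near[0]]
    F=[(u,far[2]-1-np.argmax(m[far[1]:far[2],u][::-1])+.5) for u in far[0]]
    A=[(ends[1][0]+np.argmax(m[v,ends[1][0]:ends[1][1]])-.5,v) for v in ends[0]]
    B=[(ends[2][1]-1-np.argmax(m[v,ends[2][0]:ends[2][1]][::-1])+.5,v) for v in ends[0]]
    L=[line(C,q,.031) for q in (N,F,A,B)]
    for n,l in zip(("near","far","uL","uR"),L): print(n,l[0],"%.4f"%l[1])
    psi=(L[0][1]+L[1][1])/2; xb=np.array([np.cos(psi),np.sin(psi)]);yb=np.array([-xb[1],xb[0]])
    xs=[L[0][0]@xb,L[1][0]@xb]; ys=[L[2][0]@yb,L[3][0]@yb]
    c=np.mean(xs)*xb+np.mean(ys)*yb; print("board c",c,"psi %.4f"%psi,"size",np.ptp(xs),np.ptp(ys)); return c,psi
E
python3 - <<'E'
from h import *
im=cv2.imread('pics/w3.png'); C=cam('wrist')
c,psi=board(C,im,(list(range(215,265,2))+list(range(372,398,2)),248,265),(range(275,365,2),345,362),(range(262,282,2),(195,215),(395,415)))
hsv=cv2.cvtColor(im,cv2.COLOR_BGR2HSV);V=hsv[...,2];S=hsv[...,1];H=hsv[...,0]
xb=np.array([np.cos(psi),np.sin(psi)]);yb=np.array([-xb[1],xb[0]])
j=np.array([.6189,-.2863])-c; print("jar rel",j@xb,j@yb,"gap",-j@yb-.037-.114)
b=blob((S>70)&(V>90)&(H<20),(28,97),30); p=plane(C,b.reshape(-1,2),.011).astype(np.float32); r=cv2.minAreaRect(p*1000);print("clamp",r,"bbox",cv2.boxPoints(r))
E
```

```text
near [ 0.5423 -0.0711] 0.0824
far [ 0.6677 -0.0278] 0.0846
uL [ 0.5715 -0.1563] 0.0882
uR [0.5528 0.0688] 0.0826
board c [ 0.6042 -0.0402] psi 0.0835 size 0.12860101 0.22582886
jar rel -0.005871003607122409 -0.24645225874064922 gap 0.0954522587406492
clamp ((404.436279296875, -334.5918273925781), (112.65967559814453, 26.029577255249023), 3.9652960300445557) bbox [[ 347.3413 -325.5035]
 [ 349.1413 -351.4708]
 [ 461.5312 -343.6801]
 [ 459.7313 -317.7129]]
```

play_rows --commands '[[[0, 0, 0.3], [22, -28, -3], 38], [[0, -0.1, 0.3], [25, -28, -3], 38], [[0, 0, 0.3], [28, -28, -3], 38], [[0, -0.1, 0.3], [28, -28, -3], 38], [[0, 0, 0.2], [24, -15, -2], 38]]'

```text
time: 4.88
tcp_pos: [0.6107, -0.0328, 0.138]
ee_rot: [[0.015, -0.996, -0.089], [-0.005, -0.089, 0.996], [-1.0, -0.014, -0.006]]
ft_force: [-0.5, 0.4, -0.1]
opening: 0.0412
```

```bash
python3 - <<'E'
from h import *
plan([(.6055,-.04,.045,.083)],vmax=38)
E
```

```text
t 4.88 tcp [ 0.6107 -0.0328  0.138 ] psi 0.089 tilt [ 0.0146 -0.005  -0.9999] op 41.2 F [-0.5  0.4 -0.1]
[[0.1, -0.1, 0.3], [31.0, 2.0, -2.0]]
[[0.1, -0.1, 0.3], [31.0, 2.0, -2.0]]
[[0.1, -0.2, 0.2], [31.0, 3.0, -2.0]]
-- end [ 0.6051 -0.0397  0.0449]
```

play_rows --commands '[[[0.1, -0.1, 0.3], [30, 2, -3], 38], [[0.1, -0.1, 0.3], [30, 2, -2], 38], [[0.1, -0.1, 0.2], [16, 1, -2], 38], [[0, 0, 0], [3, 0, 0], 38], [[0, 0, 0], [0, 0, 0], 38]]'

```text
time: 5.3
tcp_pos: [0.6042, -0.0307, 0.0423]
ee_rot: [[-0.019, -0.995, -0.095], [0.004, -0.095, 0.995], [-1.0, 0.018, 0.006]]
ft_force: [-0.3, 1.1, -0.2]
opening: 0.0411
```

```bash
python3 - <<'E'
from h import *
plan([(.6055,-.04,.040,.083)],vmax=38)
E
```

```text
t 5.30 tcp [ 0.6042 -0.0307  0.0423] psi 0.095 tilt [-0.0186  0.004  -0.9998] op 41.1 F [-0.3  1.1 -0.2]
[[0.7, 0.3, -1.0], [2.2, -0.5, -9.4]]
-- end [ 0.6055 -0.04    0.04  ]
```

play_rows --commands '[[[0.7, 0.3, -1], [0, -1, -9.4], 38], [[0, 0, 0], [0, 0, 0], 38], [[0, 0, 0], [0, 0, 0], 38], [[0, 0, 0], [0, 0, 0], 38], [[0, 0, 0], [0, 0, 0], 38]]'

```text
time: 5.72
tcp_pos: [0.6089, -0.039, 0.047]
ee_rot: [[0.008, -0.996, -0.085], [-0.001, -0.085, 0.996], [-1.0, -0.008, -0.002]]
ft_force: [0.4, 0.3, -0.5]
opening: 0.0413
```

```bash
python3 - <<'E'
from h import *
plan([(.6055,-.04,.0385,.083)],vmax=38)
E
```

```text
t 5.72 tcp [ 0.6089 -0.039   0.047 ] psi 0.085 tilt [ 0.0079 -0.0011 -1.    ] op 41.3 F [ 0.4  0.3 -0.5]
[[0.1, -0.1, 0.4], [8.5, 3.5, -0.7]]
-- end [ 0.6055 -0.04    0.0385]
```

play_rows --commands '[[[0, -0.1, 0.3], [3, 3.3, -1], 38], [[0, 0, 0], [2.5, 0, 0], 38], [[0, 0, 0], [1.5, 0, 0], 38], [[0, 0, 0], [0.5, 0, 0], 38], [[0, 0, 0], [0, 0, 0], 38]]'

```text
time: 6.13
tcp_pos: [0.6074, -0.0411, 0.0422]
ee_rot: [[0.008, -0.996, -0.084], [-0.001, -0.084, 0.996], [-1.0, -0.008, -0.001]]
ft_force: [-0.4, 0.0, -0.7]
opening: 0.041
```

```bash
python3 - <<'E'
from h import *
plan([(.6055,-.04,.0385,.083)],vmax=38)
E
```

```text
t 6.13 tcp [ 0.6074 -0.0411  0.0422] psi 0.084 tilt [ 0.0078 -0.0007 -1.    ] op 41.0 F [-0.4  0.  -0.7]
[[0.1, -0.1, 0.4], [3.7, 1.9, 1.2]]
-- end [ 0.6055 -0.04    0.0385]
```

play_rows --commands '[[[0, 0, 0.4], [3, 1.9, 1.2], 38], [[0, 0, 0], [1, 0, 0], 38], [[0, 0, 0], [1, 0, 0], 38], [[0, 0, 0], [0, 0, 0], 38], [[0, 0, 0], [0, 0, 0], 38]]'

```text
time: 6.55
tcp_pos: [0.6057, -0.04, 0.0381]
ee_rot: [[-0.0, -0.996, -0.084], [-0.002, -0.084, 0.996], [-1.0, 0.0, -0.002]]
ft_force: [0.1, 0.3, -1.2]
opening: 0.0413
```

```bash
python3 - <<'E'
from h import *
plan([(.6055,-.04,.0385,.083)],vmax=38)
E
```

```text
t 6.55 tcp [ 0.6057 -0.04    0.0381] psi 0.085 tilt [-0.0001 -0.0015 -1.    ] op 41.3 F [ 0.1  0.3 -1.2]
[[0.1, -0.1, -0.0], [-0.4, 0.2, 0.0]]
-- end [ 0.6055 -0.04    0.0385]
```

play_rows --commands '[[[0, 0, 0], [1, 0, 0], 38], [[0, 0, 0], [0, 0, 0], 38], [[0, 0, 0], [0, 0, 0], 48], [[0, 0, 0], [0, 0, 0], 62], [[0, 0, 0], [0, 0, 0], 62]]'

```text
time: 6.97
tcp_pos: [0.6059, -0.0399, 0.0373]
ee_rot: [[-0.0, -0.996, -0.085], [-0.002, -0.085, 0.996], [-1.0, 0.0, -0.002]]
ft_force: [-0.8, -0.6, -0.2]
opening: 0.0619
```

play_rows --commands '[[[0, 0, 0], [-10, 0, 0], 62], [[0, 0, 0], [-25, 0, 0], 62], [[0, 0, 0], [-35, 20, 0], 62], [[0, 0, 0], [-30, 30, 0], 62], [[0, 0, 0], [-20, 30, 0], 62]]'

```text
time: 7.38
tcp_pos: [0.5231, -0.0459, 0.1564]
ee_rot: [[-0.013, -0.996, -0.086], [0.001, -0.086, 0.996], [-1.0, 0.013, 0.002]]
ft_force: [0.2, 0.4, 0.8]
opening: 0.062
```

```bash
python3 - <<'E'
from h import *
plan([(.423,-.088,.16,.083)],vmax=38)
im,C=grab('wrist','w4.png')
E
```

```text
t 7.38 tcp [ 0.5231 -0.0459  0.1564] psi 0.086 tilt [-0.013   0.0012 -0.9999] op 62.0 F [0.2 0.4 0.8]
[[0.1, 0.0, -0.2], [-1.0, 34.0, -11.0]]
[[0.0, 0.1, -0.3], [-1.0, 35.0, -11.0]]
[[0.1, 0.0, -0.2], [-1.0, 34.0, -11.0]]
-- end [ 0.4233 -0.0875  0.1603]
```

View pics/w4.png

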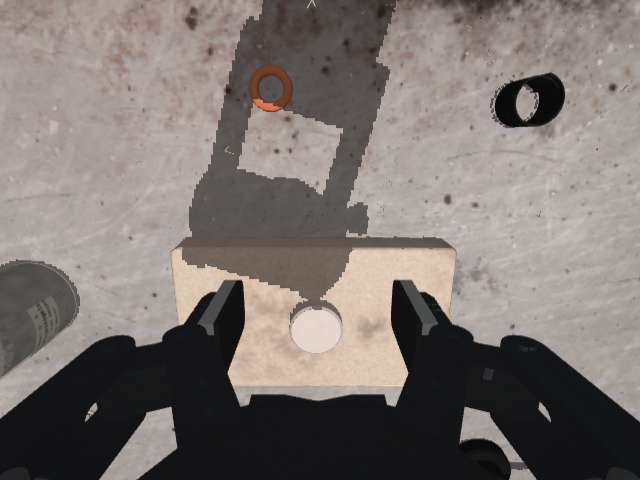

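```bash
python3 - <<'E'
from h import *
im=cv2.imread('pics/w4.png'); C=cam('wrist')
hsv=cv2.cvtColor(im,cv2.COLOR_BGR2HSV).astype(int);V=hsv[...,2];S=hsv[...,1];H=hsv[...,0]
for a in ([hsv[v,316].tolist() for v in range(296,312,2)],[hsv[v,316].tolist() for v in range(346,362,2)],[hsv[330,u].tolist() for u in range(284,298,2)],[hsv[330,u].tolist() for u in range(334,350,2)],[hsv[v,400].tolist() for v in range(238,256,2)]): print(a)
m=(S<36)&(V>100)
b=blob(m,(316,330),15); print(cv2.boundingRect(b)); bc=circ(C,cv2.convexHull(b),.046); print("block",bc)
c,psi=board(C,im,(range(365,445,2),240,262),(range(250,385,2),375,396),(range(265,280,2),(165,185),(440,465)))
print(bc[0]-c)
E
```

```text
[[13, 52, 112], [14, 53, 111], [9, 35, 102], [7, 33, 101], [5, 31, 100], [9, 32, 112], [8, 33, 115], [8, 32, 218]]
[[10, 25, 228], [10, 26, 228], [10, 27, 227], [10, 27, 227], [13, 52, 197], [14, 53, 201], [13, 52, 205], [12, 51, 209]]
[[14, 47, 222], [13, 51, 217], [13, 50, 218], [8, 31, 179], [11, 24, 229], [9, 23, 228], [9, 26, 228]]
[[10, 26, 228], [10, 25, 228], [10, 25, 228], [8, 29, 222], [10, 38, 195], [14, 52, 217], [14, 48, 221], [13, 47, 223]]
[[14, 48, 90], [14, 54, 95], [14, 53, 96], [14, 52, 99], [14, 54, 100], [13, 54, 166], [13, 52, 215], [14, 50, 224], [14, 45, 225]]
(290, 304, 52, 49)
block (array([ 0.6041, -0.0384]), array([42.2244, 45.6229]))
near [0.5346 0.0268] 0.0863
far [ 0.6708 -0.0367] 0.0746
uL [ 0.5717 -0.1592] 0.0676
uR [0.552  0.0693] 0.0311
board c [ 0.6056 -0.0414] psi 0.0804 size 0.13069409 0.22939801
[-0.0016  0.003 ]
```

```bash
python3 - <<'E'
from h import *
im=cv2.imread('pics/w4.png'); C=cam('wrist')
hsv=cv2.cvtColor(im,cv2.COLOR_BGR2HSV).astype(int);V=hsv[...,2];S=hsv[...,1]
b=blob((S<33)&(V>170),(316,330),15); print(cv2.boundingRect(b), circ(C,cv2.convexHull(b),.046))
E
```

```text
(290, 309, 52, 44) (array([ 0.6053, -0.0389]), array([41.8168, 42.3739]))
```

play_rows --commands '[[[0, 0, -0.2], [4, 30, -10], 62], [[0, 0.1, -0.3], [10, 30, -10], 62], [[0, 0, -0.2], [20, 24, -10], 62], [[0, 0, 0], [20, 8, -3], 50], [[0, 0, 0], [15, 0, 0], 50]]'

```text
time: 7.85
tcp_pos: [0.4342, -0.0904, 0.1015]
ee_rot: [[0.024, -0.996, -0.087], [-0.009, -0.088, 0.996], [-1.0, -0.023, -0.011]]
ft_force: [-0.2, -0.3, 0.3]
opening: 0.0496
```

```bash
python3 - <<'E'
from h import *
plan([(.424,-.0875,.05,.083)],vmax=38)
im,C=grab('wrist','w5.png')
im=im[:,:,::-1].copy()
hsv=cv2.cvtColor(im,cv2.COLOR_BGR2HSV).astype(int);V=hsv[...,2];S=hsv[...,1];H=hsv[...,0]
m=((S>110)&(H<18)).astype(np.uint8); uv=proj(C,[.424,-.0875,.008])[0]; print(uv)
b=blob(m,uv,40); print(cv2.boundingRect(b),circ(C,b,.008))
E
```

```text
t 7.85 tcp [ 0.4342 -0.0904  0.1015] psi 0.087 tilt [ 0.0242 -0.0091 -0.9997] op 49.6 F [-0.2 -0.3  0.3]
[[0.1, -0.3, 0.7], [26.0, 6.0, 2.0]]
[[0.2, -0.3, 0.6], [25.0, 5.0, 2.0]]
-- end [ 0.4238 -0.0877  0.0503]
[322.268 218.404]
(296, 193, 49, 49) (array([ 0.4233, -0.089 ]), array([32.3183, 33.2425]))
```

View pics/w5.png

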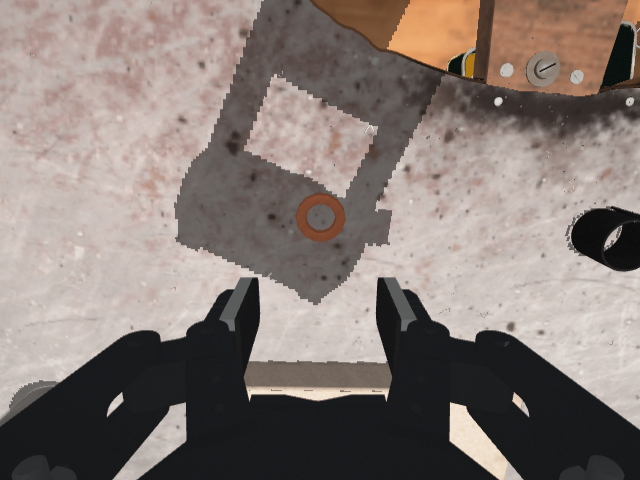

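play_rows --commands '[[[0, -0.3, 0.6], [26, 7, 1.5], 50], [[0, -0.3, 0.6], [24, 5, 1], 50], [[0, 0, 0], [20, 0, 0], 50], [[0, 0, 0], [8, 0, 0], 50], [[0, 0, 0], [3, 0, 0], 50]]'

```text
time: 8.32
tcp_pos: [0.4238, -0.0892, 0.0193]
ee_rot: [[0.003, -0.996, -0.087], [-0.0, -0.087, 0.996], [-1.0, -0.003, -0.001]]
ft_force: [0.2, 0.3, -0.8]
opening: 0.0498
```

```bash
python3 - <<'E'
from h import *
plan([(.4235,-.089,.004,.083)],vmax=38)
E
```

```text
t 8.32 tcp [ 0.4238 -0.0892  0.0193] psi 0.087 tilt [ 0.0034 -0.0004 -1.    ] op 49.8 F [ 0.2  0.3 -0.8]
[[0.2, -0.0, 0.2], [15.3, 0.3, 0.3]]
-- end [ 0.4235 -0.089   0.004 ]
```

play_rows --commands '[[[0, 0, 0], [10, 0, 0], 50], [[0, 0, 0], [5, 0, 0], 50], [[0, 0, 0], [2, 0, 0], 50], [[0, 0, 0], [1, 0, 0], 44], [[0, 0, 0], [0, 0, 0], 44]]'

```text
time: 8.73
tcp_pos: [0.4273, -0.09, 0.0034]
ee_rot: [[0.008, -0.996, -0.088], [-0.002, -0.088, 0.996], [-1.0, -0.008, -0.003]]
ft_force: [-0.6, -1.2, 1.1]
opening: 0.0442
```

```bash
python3 - <<'E'
from h import *
plan([(.4235,-.089,.004,.083)],vmax=38)
E
```

```text
t 8.73 tcp [ 0.4273 -0.09    0.0034] psi 0.088 tilt [ 0.0083 -0.0022 -1.    ] op 44.2 F [-0.6 -1.2  1.1]
[[0.3, -0.2, 0.5], [-0.7, 3.6, 1.3]]
-- end [ 0.4235 -0.089   0.004 ]
```

play_rows --commands '[[[0.2, -0.1, 0.5], [-0.7, 3.6, 1.3], 44], [[0, 0, 0], [0, 0, 0], 30], [[0, 0, 0], [0, 0, 0], 30], [[0, 0, 0], [0, 0, 0], 30], [[0, 0, 0], [0, 0, 0], 30]]' --force 25

```text
time: 9.15
tcp_pos: [0.4249, -0.0895, 0.0063]
ee_rot: [[0.002, -0.996, -0.084], [-0.003, -0.084, 0.996], [-1.0, -0.002, -0.003]]
ft_force: [0.8, -0.5, -0.2]
opening: 0.0311
```

```bash
python3 - <<'E'
from h import *
plan([(.50,-.05,.16,.083)],vmax=38)
E
```

```text
t 9.15 tcp [ 0.4249 -0.0895  0.0063] psi 0.085 tilt [ 0.0024 -0.0027 -1.    ] op 31.1 F [ 0.8 -0.5 -0.2]
[[0.0, -0.0, 0.0], [-31.0, -16.0, 7.0]]
[[0.0, -0.0, 0.0], [-31.0, -16.0, 6.0]]
[[0.0, -0.1, 0.0], [-31.0, -16.0, 7.0]]
[[0.0, -0.0, 0.1], [-30.0, -15.0, 6.0]]
[[0.1, -0.1, 0.0], [-31.0, -15.0, 7.0]]
-- end [ 0.4995 -0.0497  0.1603]
```

play_rows --commands '[[[0, 0, 0], [0, 0, 0], 42], [[0, 0, 0], [0, 0, 0], 42], [[0, 0, 0], [3, 1, 0], 42], [[0, 0, 0], [2, 0, 0], 42], [[0, 0, 0], [1, 0, 0], 42]]'

```text
time: 9.57
tcp_pos: [0.4243, -0.0899, 0.0003]
ee_rot: [[0.004, -0.996, -0.084], [-0.003, -0.084, 0.996], [-1.0, -0.004, -0.004]]
ft_force: [0.8, 0.4, 0.8]
opening: 0.042
```

play_rows --commands '[[[0, 0, 0], [1, 0, 0], 42], [[0, 0, 0], [0, 0, 0], 42], [[0, 0, 0], [0, 0, 0], 30], [[0, 0, 0], [0, 0, 0], 30], [[0, 0, 0], [0, 0, 0], 30]]'

```text
time: 9.98
tcp_pos: [0.4251, -0.0894, 0.0001]
ee_rot: [[0.004, -0.996, -0.084], [-0.001, -0.084, 0.996], [-1.0, -0.004, -0.002]]
ft_force: [-0.5, -1.1, -0.7]
opening: 0.0313
```

```bash
python3 - <<'E'
from h import *
plan([(.50,-.05,.16,.083)],vmax=38)
im,C=grab('wrist','w6.png')
cv2.imwrite('pics/w6c.png',im[180:420,180:460,::-1])
E
```

```text
t 9.98 tcp [ 0.4251 -0.0894  0.0001] psi 0.084 tilt [ 0.004  -0.0013 -1.    ] op 31.3 F [-0.5 -1.1 -0.7]
[[0.0, -0.0, 0.0], [-32.0, -16.0, 7.0]]
[[0.0, -0.0, 0.1], [-32.0, -16.0, 6.0]]
[[0.0, -0.0, 0.0], [-32.0, -15.0, 7.0]]
[[0.0, -0.0, 0.1], [-32.0, -16.0, 6.0]]
[[0.1, -0.1, 0.0], [-32.0, -15.0, 7.0]]
-- end [ 0.4996 -0.0498  0.1602]
```

View pics/w6c.png

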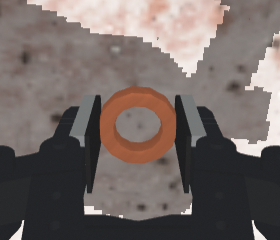

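play_rows --commands '[[[0, 0, 0], [-28, 0, 0], 30], [[0, 0, 0], [-35, -10, 6], 30], [[0, 0, 0], [-35, -20, 7], 30], [[0, 0, 0], [-30, -25, 8], 30], [[0, 0, 0], [-20, -20, 7], 30]]'

```text
time: 10.45
tcp_pos: [0.4896, -0.0528, 0.1427]
ee_rot: [[-0.017, -0.997, -0.079], [0.005, -0.079, 0.997], [-1.0, 0.017, 0.006]]
ft_force: [-0.7, 0.2, 0.2]
opening: 0.0313
```

```bash
python3 - <<'E'
from h import *
plan([(.606,-.039,.08,.083)],vmax=38)
im,C=grab('wrist','w7.png')
E
```

```text
t 10.45 tcp [ 0.4896 -0.0528  0.1427] psi 0.079 tilt [-0.0172  0.005  -0.9998] op 31.3 F [-0.7  0.2  0.2]
[[-0.1, 0.1, -0.2], [15.0, -30.0, 1.0]]
[[-0.0, 0.1, -0.3], [15.0, -29.0, 1.0]]
[[-0.1, 0.1, -0.2], [16.0, -29.0, 1.0]]
[[-0.0, 0.1, -0.3], [15.0, -30.0, 1.0]]
-- end [ 0.6063 -0.0391  0.0805]
```

View pics/w7.png

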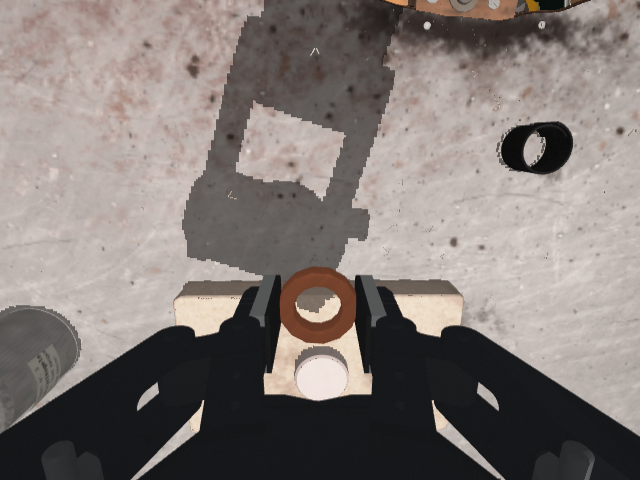

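```bash
python3 - <<'E'
from h import *
im=cv2.imread('pics/w7.png'); s=arm.state();C=cam('wrist',s)
hsv=cv2.cvtColor(im,cv2.COLOR_BGR2HSV).astype(int);V=hsv[...,2];S=hsv[...,1];H=hsv[...,0]
b=blob((S>110)&(H<14)&(V>60),(318,303),25); print(cv2.boundingRect(b)); r=circ(C,b,s["tcp_pos"][2]+.008); print("ring",r, r[0]-s["tcp_pos"][:2])
b=blob((S<33)&(V>170),(321,378),12); print(cv2.boundingRect(b), circ(C,cv2.convexHull(b),.046))
board(C,im,(list(range(190,235,2))+list(range(410,455,2)),285,305),(range(295,296),400,410),(range(305,322,2),(165,195),(445,475)))
E
```

```text
(280, 267, 76, 76)
ring (array([ 0.4943, -0.051 ]), array([32.0938, 34.7378])) [-0.0004  0.0015]
(295, 355, 53, 45) (array([ 0.6139, -0.0377]), array([42.2053, 42.6337]))
near [ 0.5519 -0.08  ] 0.0881
far [ 0.6595 -0.0566] -0.5947
uL [ 0.5741 -0.1591] 0.0787
uR [0.5561 0.0709] 0.0832
board c [ 0.609  -0.0555] psi -0.2533 size 0.098261595 0.21807641
```

play_rows --commands '[[[0, 0.1, -0.3], [8, -29, 1], 30], [[0, 0.1, -0.3], [12, -29, 1], 30], [[0, 0.1, -0.2], [16, -29, 1], 30], [[0, 0.1, 0], [16, -18, 1], 30], [[0, 0, 0], [10, -2, 0], 30]]'

```text
time: 10.92
tcp_pos: [0.6108, -0.0394, 0.0904]
ee_rot: [[0.022, -0.996, -0.082], [-0.006, -0.083, 0.997], [-1.0, -0.022, -0.008]]
ft_force: [-0.3, 0.1, -0.9]
opening: 0.0313
```

```bash
python3 - <<'E'
from h import *
plan([(.606,-.040,.055,.083)],vmax=38)
E
```

```text
t 10.92 tcp [ 0.6108 -0.0394  0.0904] psi 0.083 tilt [ 0.0224 -0.0062 -0.9997] op 31.3 F [-0.3  0.1 -0.9]
[[-0.0, -0.5, 1.3], [35.3, 5.6, 0.1]]
-- end [ 0.606 -0.04   0.055]
```

play_rows --commands '[[[0, -0.2, 0.6], [14, 3, 0], 30], [[0, -0.2, 0.5], [10, 2, 0], 30], [[0, 0, 0], [5, 0, 0], 30], [[0, 0, 0], [0, 0, 0], 30], [[0, 0, 0], [0, 0, 0], 30]]'

```text
time: 11.33
tcp_pos: [0.5995, -0.04, 0.0531]
ee_rot: [[-0.011, -0.997, -0.082], [0.001, -0.082, 0.997], [-1.0, 0.011, 0.002]]
ft_force: [-0.0, -0.1, -0.5]
opening: 0.0318
```

```bash
python3 - <<'E'
from h import *
plan([(.606,-.040,.047,.083)],vmax=38)
E
```

```text
t 11.33 tcp [ 0.5995 -0.04    0.0531] psi 0.082 tilt [-0.0111  0.0013 -0.9999] op 31.8 F [-0.  -0.1 -0.5]
[[-0.0, 0.1, -0.6], [6.0, -6.6, -0.5]]
-- end [ 0.606 -0.04   0.047]
```

play_rows --commands '[[[0, 0, -0.3], [1, -5, 0], 30], [[0, 0, 0], [0, 0, 0], 30], [[0, 0, 0], [0, 0, 0], 30], [[0, 0, 0], [0, 0, 0], 30], [[0, 0, 0], [0, 0, 0], 30]]'

```text
time: 11.75
tcp_pos: [0.6055, -0.0403, 0.0553]
ee_rot: [[-0.0, -0.997, -0.081], [0.001, -0.081, 0.997], [-1.0, 0.0, 0.001]]
ft_force: [0.2, -0.4, -0.4]
opening: 0.0312
```

```bash
python3 - <<'E'
from h import *
plan([(.606,-.040,.047,.083)],vmax=38)
E
```

```text
t 11.75 tcp [ 0.6055 -0.0403  0.0553] psi 0.082 tilt [-0.0005  0.0008 -1.    ] op 31.2 F [ 0.2 -0.4 -0.4]
[[-0.1, 0.0, -0.0], [8.3, -0.6, 0.3]]
-- end [ 0.606 -0.04   0.047]
```

play_rows --commands '[[[0, 0, 0], [4, -0.5, 0.3], 30], [[0, 0, 0], [2, 0, 0], 30], [[0, 0, 0], [2, 0, 0], 30], [[0, 0, 0], [1, 0, 0], 30], [[0, 0, 0], [0, 0, 0], 30]]'

```text
time: 12.17
tcp_pos: [0.6068, -0.04, 0.0465]
ee_rot: [[0.002, -0.997, -0.082], [0.0, -0.082, 0.997], [-1.0, -0.002, 0.0]]
ft_force: [0.7, 0.2, 0.1]
opening: 0.0318
```

```bash
python3 - <<'E'
from h import *
plan([(.606,-.040,.0465,.083)],vmax=38)
E
```

```text
t 12.17 tcp [ 0.6068 -0.04    0.0465] psi 0.082 tilt [ 0.0016  0.0004 -1.    ] op 31.8 F [0.7 0.2 0.1]
[[-0.1, 0.0, 0.1], [-0.0, 0.8, 0.1]]
-- end [ 0.606  -0.04    0.0465]
```

play_rows --commands '[[[0, 0, 0], [0.5, 0.5, 0], 33], [[0, 0, 0], [0, 0, 0], 40], [[0, 0, 0], [0, 0, 0], 48], [[0, 0, 0], [-10, 0, 0], 48], [[0, 0, 0], [-20, 0, 0], 48]]'

```text
time: 12.58
tcp_pos: [0.6025, -0.0394, 0.0719]
ee_rot: [[-0.008, -0.997, -0.082], [0.002, -0.082, 0.997], [-1.0, 0.008, 0.003]]
ft_force: [0.3, 0.6, 0.6]
opening: 0.0477
```

play_rows --commands '[[[0, 0, 0], [-30, 15, 0], 70], [[0, 0, 0], [-35, 30, 0], 70], [[0, 0, 0], [-35, 30, 0], 70], [[0, 0, 0], [-30, 25, 0], 70], [[0, 0, 0], [-12, 15, 0], 70]]'

```text
time: 13.0
tcp_pos: [0.493, -0.0489, 0.2176]
ee_rot: [[-0.006, -0.997, -0.083], [0.001, -0.083, 0.997], [-1.0, 0.006, 0.002]]
ft_force: [0.3, 0.3, 0.3]
opening: 0.07
```

play_rows --commands '[[[0, 0, 0], [0, 0, 0], 80], [[0, 0, 0], [0, 0, 0], 80], [[0, 0, 0], [0, 0, 0], 80], [[0, 0, 0], [0, 0, 0], 80], [[0, 0, 0], [0, 0, 0], 80]]'

```text
time: 13.42
tcp_pos: [0.4944, -0.0493, 0.2234]
ee_rot: [[0.005, -0.997, -0.082], [-0.001, -0.082, 0.997], [-1.0, -0.005, -0.001]]
ft_force: [0.3, 0.9, 0.3]
opening: 0.0799
```

```bash
python3 - <<'E'
from h import *
plan([(.4075,.337,.20,.083)],vmax=38)
im,C=grab('wrist','w8.png')
E
```

```text
t 13.42 tcp [ 0.4944 -0.0493  0.2234] psi 0.082 tilt [ 0.0049 -0.0011 -1.    ] op 79.9 F [0.3 0.9 0.3]
[[-0.0, -0.0, 0.0], [2.0, 5.0, 36.0]]
[[-0.0, -0.0, 0.0], [2.0, 5.0, 36.0]]
[[-0.0, -0.0, 0.0], [2.0, 5.0, 36.0]]
[[-0.0, -0.0, 0.0], [2.0, 5.0, 36.0]]
[[-0.0, -0.0, 0.0], [2.0, 5.0, 35.0]]
[[-0.0, -0.0, 0.0], [2.0, 5.0, 36.0]]
[[-0.0, -0.0, 0.1], [2.0, 5.0, 35.0]]
[[-0.0, -0.0, 0.0], [2.0, 5.0, 36.0]]
[[-0.0, -0.0, 0.1], [2.0, 5.0, 35.0]]
[[-0.0, -0.0, 0.0], [2.0, 5.0, 36.0]]
[[-0.0, -0.1, 0.1], [3.0, 5.0, 35.0]]
-- end [0.4074 0.3368 0.1996]
```

View pics/w8.png

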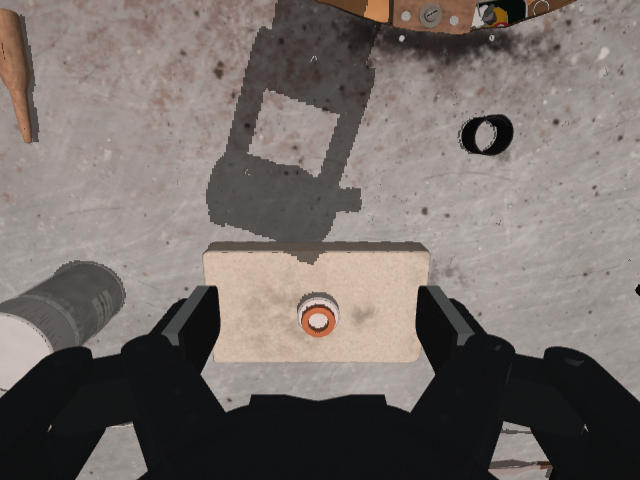

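```bash
python3 - <<'E'
from h import *
im=cv2.imread('pics/w8.png'); C=cam('wrist')
hsv=cv2.cvtColor(im,cv2.COLOR_BGR2HSV).astype(int);V=hsv[...,2];S=hsv[...,1];H=hsv[...,0]
c,psi=board(C,im,(list(range(215,290,2))+list(range(340,420,2)),244,262),(range(225,415,3),350,370),(range(258,284,2),(195,220),(420,440)))
b=blob((S>110)&(H<14),(318,321),15); r=circ(C,b,.054); print("ring",cv2.boundingRect(b),r)
b=blob((S<33)&(V>170)|((S>90)&(H<14)),(318,316),15); k=circ(C,cv2.convexHull(b),.046);print("block",cv2.boundingRect(b),k)
xb=np.array([np.cos(psi),np.sin(psi)]);yb=np.array([-xb[1],xb[0]])
print("ring rel",(r[0]-c)@xb,(r[0]-c)@yb,"block rel",(k[0]-c)@xb,(k[0]-c)@yb)
print("flux goal",c+.167*yb)
cv2.imwrite('pics/w8c.png',cv2.resize(im[280:350,280:360],None,fx=6,fy=6,interpolation=cv2.INTER_NEAREST))
E
```

```text
near [ 0.541  -0.0466] 0.0800
far [ 0.6679 -0.0375] 0.0754
uL [ 0.5703 -0.1563] 0.0837
uR [0.5535 0.0682] 0.0740
board c [ 0.6044 -0.0407] psi 0.0777 size 0.12729234 0.22513546
ring (301, 305, 34, 32) (array([ 0.6043, -0.0384]), array([32.1695, 34.5266]))
block (300, 299, 39, 39) (array([ 0.6056, -0.0376]), array([37.5989, 42.824 ]))
ring rel 8.700876751998355e-05 0.0023282213628624485 block rel 0.0014454285631236908 0.0030508137343852036
flux goal [0.5914 0.1258]
```

View pics/w8c.png

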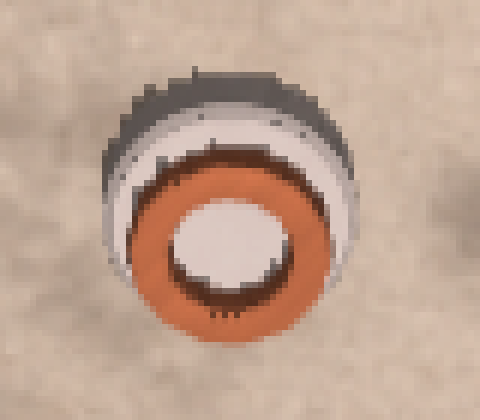

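play_rows --commands '[[[0, 0, 0], [2, 5, 36], 80], [[0, 0, 0], [2, 5, 36], 80], [[0, 0, 0], [2, 5, 36], 80], [[0, 0, 0], [2, 5, 36], 80], [[0, 0, 0], [2, 5, 36], 80]]'

```text
time: 13.88
tcp_pos: [0.4551, 0.1285, 0.206]
ee_rot: [[-0.006, -0.998, -0.069], [-0.003, -0.069, 0.998], [-1.0, 0.006, -0.002]]
ft_force: [0.6, 0.5, 0.1]
opening: 0.0801
```

play_rows --commands '[[[0, 0, 0], [2, 5, 36], 80], [[0, 0, 0], [2, 5, 36], 80], [[0, 0, 0], [2, 5, 30], 80], [[0, 0, 0], [0, 2, 15], 80], [[0, 0, 0], [0, 0, 0], 80]]'

```text
time: 14.3
tcp_pos: [0.424, 0.2552, 0.1919]
ee_rot: [[-0.019, -0.997, -0.077], [-0.005, -0.077, 0.997], [-1.0, 0.02, -0.003]]
ft_force: [-0.0, 0.9, 0.4]
opening: 0.0796
```

```bash
python3 - <<'E'
from h import *
plan([(.4075,.336,.18,.083)],vmax=38)
im,C=grab('wrist','w9.png')
im=im[:,:,::-1].copy()
hsv=cv2.cvtColor(im,cv2.COLOR_BGR2HSV).astype(int);V=hsv[...,2];S=hsv[...,1];H=hsv[...,0]
uv=proj(C,[.4075,.336,.102])[0];print(uv)
b=blob((V>150)&(S<45),uv,40)
E
```

```text
t 14.30 tcp [0.424  0.2552 0.1919] psi 0.077 tilt [-0.0193 -0.0047 -0.9998] op 79.6 F [-0.   0.9  0.4]
[[-0.1, -0.1, -0.4], [4.0, 3.0, 27.0]]
[[-0.1, -0.0, -0.4], [4.0, 3.0, 27.0]]
[[-0.1, -0.1, -0.3], [4.0, 4.0, 28.0]]
-- end [0.4075 0.3361 0.1798]
[437.8647 224.9581]
```

View pics/w9.png

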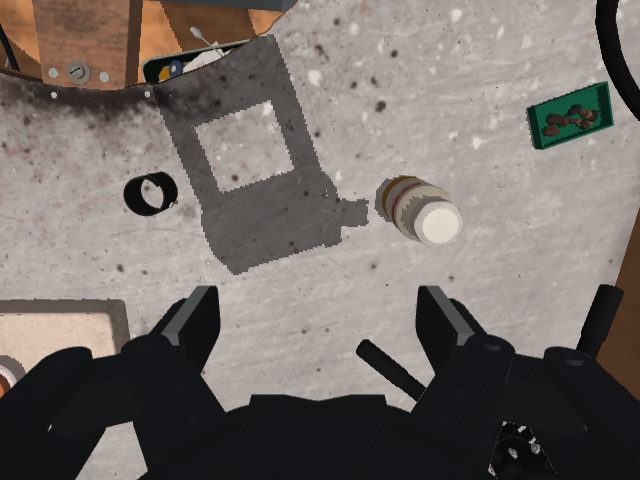

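play_rows --commands '[[[0, -0.1, -0.4], [4, 3, 27], 80], [[0, 0, -0.4], [4, 3, 27], 80], [[-0.1, 0, -0.3], [4, 3, 20], 80], [[0, 0, 0], [3, 2, 8], 80], [[0, 0, 0], [0, 0, 0], 80]]'

```text
time: 14.77
tcp_pos: [0.4082, 0.3331, 0.1717]
ee_rot: [[-0.005, -0.997, -0.072], [-0.009, -0.072, 0.997], [-1.0, 0.005, -0.008]]
ft_force: [-0.6, -0.8, 0.1]
opening: 0.08
```

```bash
python3 - <<'E'
from h import *
plan([(.4075,.336,.10,.083)],vmax=38)
im,C=grab('wrist','w10.png')
im=im[:,:,::-1].copy()
hsv=cv2.cvtColor(im,cv2.COLOR_BGR2HSV).astype(int);V=hsv[...,2];S=hsv[...,1];H=hsv[...,0]
uv=proj(C,[.4075,.336,.102])[0];print(uv)
b=blob((V>190)&(S<45),uv,30);
if b is not None:print(circ(C,b,.102))
cv2.imwrite('pics/w10c.png',im)
E
```

```text
t 14.77 tcp [0.4082 0.3331 0.1717] psi 0.073 tilt [-0.0045 -0.0087 -1.    ] op 80.0 F [-0.6 -0.8  0.1]
[[-0.3, -0.2, -0.1], [36.0, 0.0, 2.0]]
[[-0.3, -0.3, -0.2], [36.0, 0.0, 1.0]]
-- end [0.4078 0.3356 0.0997]
[320.597  246.2872]
```

View pics/w10.png

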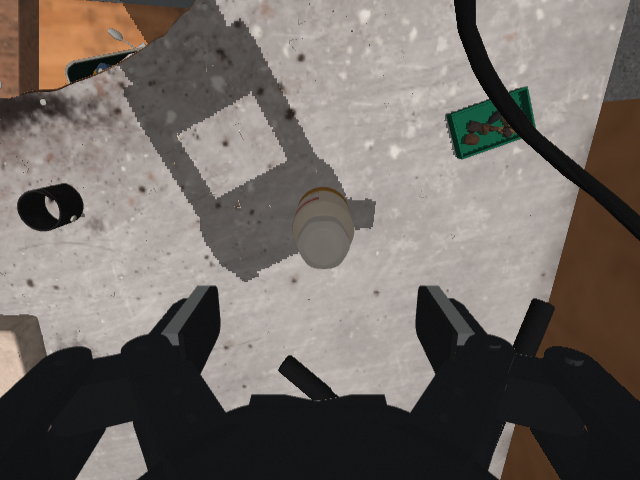

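play_rows --commands '[[[0, -0.2, -0.1], [34, 1, 2], 80], [[-0.3, -0.2, -0.1], [34, 1, 1], 80], [[0, 0, 0], [34, 0, 0], 80], [[0, 0, 0], [16, 0, 0], 80], [[0, 0, 0], [4, 0, 0], 80]]'

```text
time: 15.23
tcp_pos: [0.4135, 0.3303, 0.051]
ee_rot: [[0.009, -0.997, -0.071], [0.001, -0.071, 0.997], [-1.0, -0.009, 0.0]]
ft_force: [-0.3, 0.2, -0.1]
opening: 0.08
```

```bash
python3 - <<'E'
from h import *
plan([(.406,.3365,.038,.083)],vmax=38)
im,C=grab('wrist','w11.png')
E
```

```text
t 15.23 tcp [0.4135 0.3303 0.051 ] psi 0.071 tilt [ 0.0092  0.0008 -1.    ] op 80.0 F [-0.3  0.2 -0.1]
[[-0.7, 0.0, 0.5], [13.0, 7.2, 6.7]]
-- end [0.406  0.3365 0.038 ]
```

View pics/w11.png

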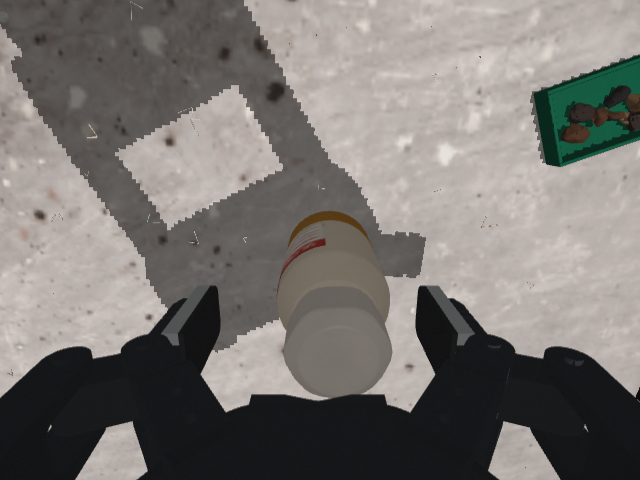

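play_rows --commands '[[[-0.4, 0, 0.3], [6, 6, 6], 80], [[0, 0, 0], [4, 0, 0], 80], [[0, 0, 0], [0, 0, 0], 70], [[0, 0, 0], [0, 0, 0], 60], [[0, 0, 0], [0, 0, 0], 60]]'

```text
time: 15.7
tcp_pos: [0.4104, 0.3359, 0.0452]
ee_rot: [[0.009, -0.997, -0.076], [0.003, -0.076, 0.997], [-1.0, -0.01, 0.002]]
ft_force: [1.0, -0.4, 1.1]
opening: 0.0601
```

```bash
python3 - <<'E'
from h import *
plan([(.406,.3365,.038,.083)],vmax=38)
im,C=grab('wrist','w12.png')
print(proj(C,[.4055,.338,.102]))
E
```

```text
t 15.70 tcp [0.4104 0.3359 0.0452] psi 0.076 tilt [ 0.0094  0.0031 -1.    ] op 60.1 F [ 1.  -0.4  1.1]
[[-0.4, 0.1, 0.6], [7.2, 4.4, 0.9]]
-- end [0.406  0.3365 0.038 ]
[[321.0688 376.563 ]]
```

View pics/w12.png

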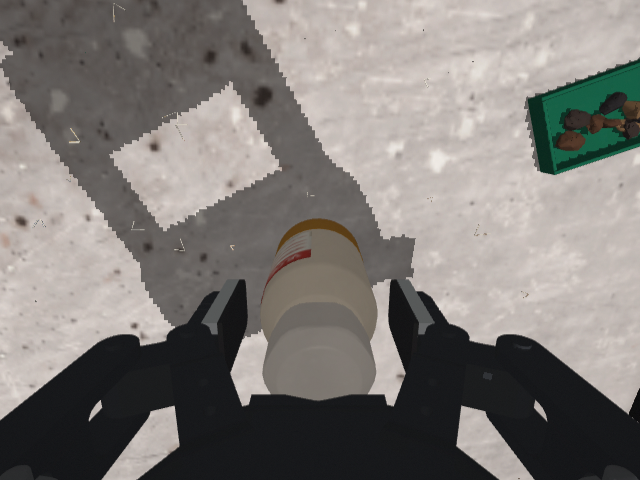

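```bash
python3 - <<'E'
from h import *
C=cam('wrist')
print(plane(C,[(318,219),(319,301),(319,319)],0.0), plane(C,[(264,370),(376,370),(319,319)],.102))
im=cv2.imread('pics/w12.png'); cv2.imwrite('pics/w12c.png',cv2.resize(im[200:420,230:410],None,fx=3,fy=3)[:600])
E
```

```text
[[0.3871 0.3363]
 [0.4359 0.3406]
 [0.4476 0.3415]] [[0.4049 0.3221]
 [0.4026 0.3533]
 [0.3877 0.3362]]
```

View pics/w12c.png

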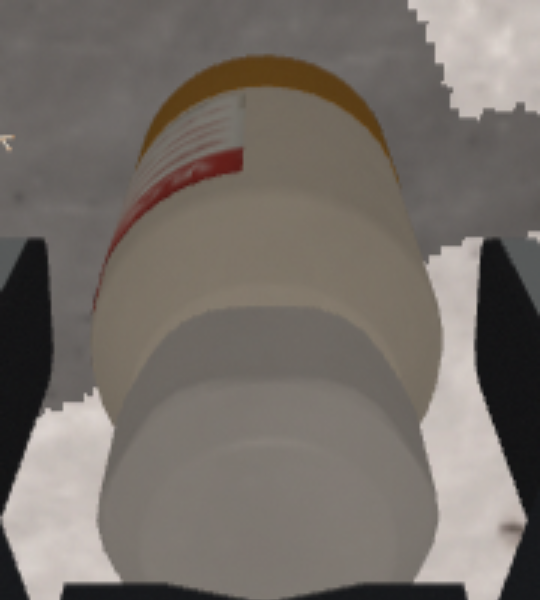

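play_rows --commands '[[[-0.2, 0.1, 0.3], [7, 4, 1], 60], [[0, 0, 0], [1, 0, 0], 60], [[0, 0, 0], [0, 0, 0], 60], [[0, 0, 0], [0, 0, 0], 40], [[0, 0, 0], [0, 0, 0], 40]]' --force 40

```text
time: 16.17
tcp_pos: [0.4074, 0.3377, 0.0389]
ee_rot: [[0.008, -0.997, -0.08], [0.002, -0.08, 0.997], [-1.0, -0.008, 0.002]]
ft_force: [-0.3, -2.1, 2.5]
opening: 0.0444
```

play_rows --commands '[[[0, 0, 0], [0, 0, 0], 40], [[0, 0, 0], [0, 0, 0], 40], [[0, 0, 0], [0, 0, 0], 40], [[0, 0, 0], [-3, 0, 0], 40], [[0, 0, 0], [-8, 0, 0], 40]]'

```text
time: 16.58
tcp_pos: [0.4056, 0.3367, 0.0479]
ee_rot: [[0.003, -0.997, -0.08], [0.0, -0.08, 0.997], [-1.0, -0.003, -0.0]]
ft_force: [-0.4, -0.3, -0.8]
opening: 0.0443
```

```bash
python3 - <<'E'
from h import *
plan([(.45,.30,.12,.083),(.591,.1243,.12,.083)],vmax=34)
im,C=grab('wrist','w13.png')
E
```

```text
t 16.58 tcp [0.4056 0.3367 0.0479] psi 0.080 tilt [ 0.0032  0.0001 -1.    ] op 44.3 F [-0.4 -0.3 -0.8]
[[-0.1, -0.0, 0.1], [-24.0, -14.0, -13.0]]
[[-0.0, -0.0, 0.0], [-24.0, -14.0, -14.0]]
[[-0.1, -0.0, 0.1], [-24.0, -13.0, -13.0]]
-- end [0.4496 0.3001 0.12  ]
[[0.0, -0.0, -0.0], [0.0, -18.0, -27.0]]
[[0.0, -0.0, -0.0], [0.0, -18.0, -27.0]]
[[0.0, -0.0, -0.0], [0.0, -18.0, -27.0]]
[[0.0, -0.0, -0.0], [0.0, -18.0, -27.0]]
[[0.0, -0.0, -0.0], [0.0, -18.0, -26.0]]
[[0.0, -0.0, -0.0], [0.0, -18.0, -27.0]]
[[0.0, -0.0, -0.0], [0.0, -18.0, -26.0]]
-- end [0.5908 0.1243 0.12  ]
```

View pics/w13.png

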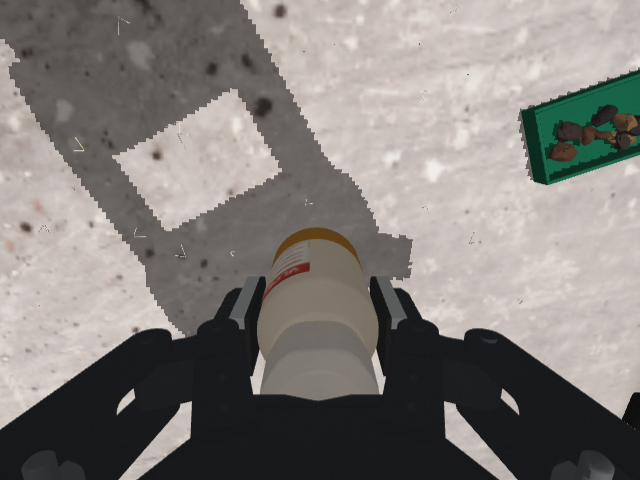

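play_rows --commands '[[[0, 0, 0], [-20, -8, -8], 40], [[0, 0, 0.1], [-24, -14, -14], 40], [[0, 0, 0], [-20, -16, -20], 40], [[0, 0, 0], [-5, -18, -27], 40], [[0, 0, 0], [0, -18, -27], 40]]'

```text
time: 17.05
tcp_pos: [0.4867, 0.2486, 0.123]
ee_rot: [[0.003, -0.996, -0.09], [0.003, -0.09, 0.996], [-1.0, -0.003, 0.002]]
ft_force: [1.0, 0.2, -2.4]
opening: 0.0443
```

```bash
python3 - <<'E'
from h import *
plan([(.591,.1243,.10,.083)],vmax=34)
E
```

```text
t 17.05 tcp [0.4867 0.2486 0.123 ] psi 0.090 tilt [ 0.0029  0.0027 -1.    ] op 44.3 F [ 1.   0.2 -2.4]
[[0.1, 0.0, 0.0], [5.0, -19.0, -27.0]]
[[0.1, 0.0, 0.0], [4.0, -18.0, -27.0]]
[[0.1, 0.0, 0.1], [5.0, -19.0, -26.0]]
[[0.1, 0.1, 0.0], [4.0, -18.0, -27.0]]
[[0.0, 0.0, 0.1], [5.0, -19.0, -26.0]]
-- end [0.591  0.1243 0.0999]
```

play_rows --commands '[[[0.1, 0, 0], [4, -19, -27], 40], [[0.1, 0, 0], [4, -18, -27], 40], [[0.1, 0, 0], [4, -19, -26], 40], [[0.1, 0, 0], [3, -14, -18], 40], [[0, 0, 0], [0, -6, -6], 40]]'

```text
time: 17.47
tcp_pos: [0.5797, 0.1443, 0.1136]
ee_rot: [[0.014, -0.997, -0.08], [0.004, -0.08, 0.997], [-1.0, -0.014, 0.003]]
ft_force: [-0.3, 0.6, -1.0]
opening: 0.0441
```

```bash
python3 - <<'E'
from h import *
plan([(.591,.1243,.06,.083)],vmax=34)
E
```

```text
t 17.47 tcp [0.5797 0.1443 0.1136] psi 0.080 tilt [ 0.0138  0.0045 -0.9999] op 44.1 F [-0.3  0.6 -1. ]
[[-0.1, 0.1, 0.4], [27.0, -4.0, -11.0]]
[[-0.1, 0.1, 0.4], [27.0, -5.0, -10.0]]
-- end [0.5909 0.1243 0.0597]
```

play_rows --commands '[[[0, 0.1, 0.3], [20, -4, -10], 40], [[0, 0.1, 0.3], [20, -4, -9], 40], [[0, 0, 0], [10, 0, 0], 40], [[0, 0, 0], [2, 0, 0], 40], [[0, 0, 0], [0, 0, 0], 40]]'

```text
time: 17.88
tcp_pos: [0.5928, 0.1254, 0.0631]
ee_rot: [[0.008, -0.997, -0.077], [0.002, -0.077, 0.997], [-1.0, -0.008, 0.002]]
ft_force: [-0.7, 0.7, -2.0]
opening: 0.0443
```

```bash
python3 - <<'E'
from h import *
plan([(.591,.1243,.042,.083)],vmax=34)
E
```

```text
t 17.88 tcp [0.5928 0.1254 0.0631] psi 0.077 tilt [ 0.0077  0.0022 -1.    ] op 44.3 F [-0.7  0.7 -2. ]
[[-0.3, 0.1, 0.4], [21.1, 2.1, -1.0]]
-- end [0.591  0.1243 0.042 ]
```

play_rows --commands '[[[0, 0.1, 0.2], [10, 1, -1], 40], [[0, 0, 0], [5, 0, 0], 40], [[0, 0, 0], [3, 0, 0], 40], [[0, 0, 0], [1, 0, 0], 40], [[0, 0, 0], [0, 0, 0], 40]]'

```text
time: 18.3
tcp_pos: [0.5917, 0.1276, 0.045]
ee_rot: [[0.007, -0.997, -0.081], [0.001, -0.081, 0.997], [-1.0, -0.007, 0.001]]
ft_force: [-0.3, 0.4, -1.2]
opening: 0.0442
```

```bash
python3 - <<'E'
from h import *
plan([(.591,.1243,.0395,.083)],vmax=34)
E
```

```text
t 18.30 tcp [0.5917 0.1276 0.045 ] psi 0.081 tilt [ 0.0069  0.0012 -1.    ] op 44.2 F [-0.3  0.4 -1.2]
[[-0.1, 0.0, 0.4], [5.5, 1.0, -3.2]]
-- end [0.591  0.1243 0.0395]
```

play_rows --commands '[[[0, 0, 0.3], [3, 1, -3.5], 40], [[0, 0, 0], [1.5, 0, 0], 40], [[0, 0, 0], [1, 0, 0], 40], [[0, 0, 0], [0, 0, 0], 40], [[0, 0, 0], [0, 0, 0], 40]]'

```text
time: 18.72
tcp_pos: [0.5917, 0.124, 0.0402]
ee_rot: [[0.003, -0.997, -0.081], [0.001, -0.081, 0.997], [-1.0, -0.003, 0.001]]
ft_force: [0.2, 0.2, -0.9]
opening: 0.0444
```

```bash
python3 - <<'E'
from h import *
plan([(.591,.1243,.0392,.083)],vmax=34)
E
```

```text
t 18.72 tcp [0.5917 0.124  0.0402] psi 0.081 tilt [ 0.0033  0.001  -1.    ] op 44.4 F [ 0.2  0.2 -0.9]
[[-0.1, 0.0, 0.2], [1.0, 0.7, 0.4]]
-- end [0.591  0.1243 0.0392]
```

play_rows --commands '[[[0, 0, 0], [1.3, 0.5, 0], 40], [[0, 0, 0], [0.5, 0, 0], 40], [[0, 0, 0], [0, 0, 0], 46], [[0, 0, 0], [0, 0, 0], 52], [[0, 0, 0], [0, 0, 0], 62]]'

```text
time: 19.13
tcp_pos: [0.5924, 0.1238, 0.0398]
ee_rot: [[0.006, -0.997, -0.081], [0.001, -0.081, 0.997], [-1.0, -0.006, 0.001]]
ft_force: [-1.4, 0.8, -0.4]
opening: 0.0617
```

play_rows --commands '[[[0, 0, 0], [-8, 0, 0], 62], [[0, 0, 0], [-20, 0, 0], 62], [[0, 0, 0], [-30, 0, 0], 62], [[0, 0, 0], [-35, 0, 0], 62], [[0, 0, 0], [-35, 10, 0], 62]]'

```text
time: 19.55
tcp_pos: [0.5765, 0.1224, 0.1639]
ee_rot: [[-0.012, -0.997, -0.081], [-0.0, -0.081, 0.997], [-1.0, 0.012, 0.001]]
ft_force: [0.7, 0.7, 0.2]
opening: 0.0621
```

play_rows --commands '[[[0, 0, 0], [-10, 30, 0], 62], [[0, 0, 0], [-10, 35, 0], 62], [[0, 0, 0], [0, 20, 0], 62], [[0, 0, 0], [0, 0, 0], 62], [[0, 0, 0], [0, 0, 0], 62]]'

```text
time: 19.97
tcp_pos: [0.4955, 0.116, 0.203]
ee_rot: [[0.015, -0.997, -0.081], [0.002, -0.081, 0.997], [-1.0, -0.015, 0.001]]
ft_force: [0.2, 0.5, -0.2]
opening: 0.062
```

```bash
python3 - <<'E'
from h import *
plan([(.51,.02,.22,.083)],vmax=38)
im,C=grab('wrist','w14.png')
E
```

```text
t 19.97 tcp [0.4955 0.116  0.203 ] psi 0.081 tilt [ 0.0153  0.0022 -0.9999] op 62.0 F [ 0.2  0.5 -0.2]
[[-0.0, 0.0, 0.3], [-6.0, -2.0, -32.0]]
[[-0.1, 0.0, 0.3], [-6.0, -2.0, -32.0]]
[[-0.0, 0.1, 0.3], [-5.0, -3.0, -33.0]]
-- end [0.5102 0.0199 0.22  ]
```

View pics/w14.png

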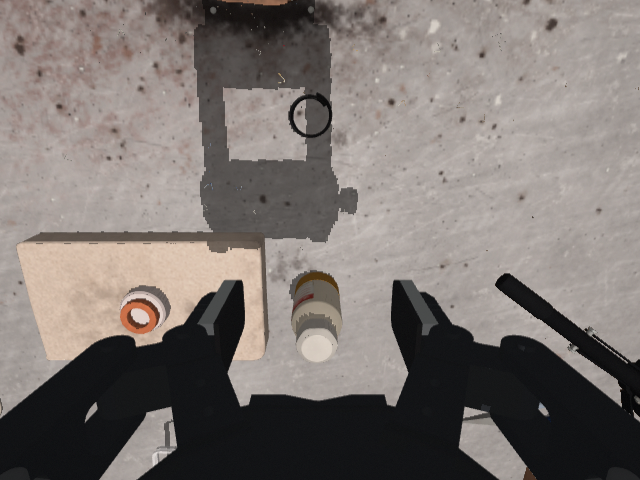

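```bash
python3 - <<'E'
from h import *
im=cv2.imread('pics/w14.png'); C=cam('wrist')
hsv=cv2.cvtColor(im,cv2.COLOR_BGR2HSV).astype(int);V=hsv[...,2];S=hsv[...,1];H=hsv[...,0]
c,psi=board(C,im,(range(40,255,3),230,255),(range(60,110,3),345,370),(range(255,345,2),(10,60),(255,275)))
xb=np.array([np.cos(.081),np.sin(.081)]);yb=np.array([-xb[1],xb[0]])
cc=np.array([.6044,-.0407])
# left edge from u=265 points
b=blob((V>205)&(S<40),(317,347),12); f=circ(C,b,.102); print(f,cv2.boundingRect(b))
# flux body bottom extents at v~285: left/right
print([hsv[285,u].tolist() for u in range(286,300,2)],[hsv[285,u].tolist() for u in range(332,346,2)])
print("rel",(f[0]-cc)@xb,(f[0]-cc)@yb, plane(C,[(316,270),(317,272)],0))
p=plane(C,[(f_,v) for v,f_ in ((262,265.5),(290,267))],.031);print(p, p@yb, f[0]@yb)
E
```

```text
near [ 0.5422 -0.0519] 0.0606
far [ 0.6793 -0.1087] -0.2792
uL [ 0.6093 -0.1523] 0.0992
uR [0.5911 0.0719] 0.0778
board c [ 0.615  -0.0418] psi -0.1093 size 0.1424424 0.22083989
(array([0.5914, 0.1248]), array([23.0255, 23.2852])) (302, 335, 30, 27)
[[11, 17, 169], [7, 20, 162], [15, 18, 84], [10, 19, 82], [10, 18, 83], [16, 111, 76], [18, 197, 75]] [[17, 142, 126], [17, 196, 82], [17, 182, 80], [10, 17, 184], [11, 15, 186], [8, 16, 186], [12, 18, 185]]
rel 0.0004634341703159909 0.16601973726262192 [[0.5693 0.1223]
 [0.5714 0.1235]]
[[0.5518 0.0736]
 [0.5805 0.0761]] [0.0287 0.0289] 0.07655029689289318
```

```bash
python3 - <<'E'
from h import *
print(arm.state()["joints"])
plan([(.50,-.12,.24,-.6),(.545,-.40,.22,-1.49)],vmax=38)
E
```

```text
[ 0.0832 -0.2211  1.9182  0.001   1.4299 -1.5687]
t 20.02 tcp [0.4957 0.116  0.2028] psi 0.081 tilt [ 0.0146  0.0022 -0.9999] op 62.1 F [0.1 0.4 0.2]
[[5.6, 0.0, 0.1], [-5.0, 2.0, -34.0]]
[[5.6, 0.1, 0.1], [-5.0, -1.0, -34.0]]
[[5.6, 0.0, 0.1], [-5.0, -5.0, -33.0]]
[[5.6, 0.1, 0.1], [-6.0, -8.0, -33.0]]
[[5.5, 0.1, 0.1], [-5.0, -11.0, -32.0]]
[[5.6, 0.0, 0.1], [-6.0, -14.0, -31.0]]
[[5.5, 0.1, 0.2], [-5.0, -16.0, -29.0]]
-- end [ 0.4999 -0.1203  0.2398]
[[6.4, -0.0, 0.0], [2.0, -24.0, -26.0]]
[[6.4, -0.0, 0.0], [3.0, -27.0, -23.0]]
[[6.4, -0.0, 0.0], [2.0, -30.0, -20.0]]
[[6.4, -0.0, 0.0], [3.0, -31.0, -16.0]]
[[6.4, -0.0, 0.0], [2.0, -33.0, -12.0]]
[[6.3, -0.0, 0.0], [3.0, -34.0, -9.0]]
[[6.4, -0.0, 0.0], [2.0, -35.0, -5.0]]
[[6.3, -0.0, 0.0], [3.0, -36.0, -1.0]]
-- end [ 0.5448 -0.4002  0.2198]
```

play_rows --commands '[[[5.6, 0, 0.1], [-5, 2, -34], 70], [[5.6, 0.1, 0.1], [-5, -1, -34], 70], [[5.6, 0, 0.1], [-5, -5, -33], 70], [[5.6, 0.1, 0.1], [-6, -8, -33], 70], [[5.5, 0.1, 0.1], [-5, -11, -32], 70]]'

```text
time: 20.43
tcp_pos: [0.5008, -0.0536, 0.2274]
ee_rot: [[0.001, -0.915, 0.403], [0.001, 0.403, 0.915], [-1.0, -0.001, 0.002]]
ft_force: [0.5, -0.4, -0.0]
opening: 0.0702
```

play_rows --commands '[[[5.6, 0, 0.1], [-6, -14, -31], 70], [[5.5, 0, 0.1], [-5, -16, -29], 70], [[6.4, 0, 0], [2, -24, -26], 70], [[6.4, 0, 0], [2, -27, -23], 70], [[6.4, 0, 0], [2, -30, -20], 70]]'

```text
time: 20.85
tcp_pos: [0.5176, -0.2377, 0.233]
ee_rot: [[-0.0, -0.565, 0.825], [0.003, 0.825, 0.565], [-1.0, 0.003, 0.002]]
ft_force: [0.2, -0.1, 0.0]
opening: 0.0699
```

```bash
python3 - <<'E'
from h import *
plan([(.545,-.37,.22,-1.49)],vmax=38)
E
```

```text
t 20.85 tcp [ 0.5176 -0.2377  0.233 ] psi -0.971 tilt [-0.0002  0.003  -1.    ] op 69.9 F [ 0.2 -0.1  0. ]
[[6.0, 0.0, -0.0], [3.0, -25.0, -10.0]]
[[5.9, 0.0, -0.0], [2.0, -26.0, -8.0]]
[[6.0, 0.0, -0.1], [3.0, -27.0, -5.0]]
[[5.9, 0.0, -0.0], [2.0, -27.0, -2.0]]
[[6.0, 0.0, -0.1], [3.0, -27.0, -0.0]]
-- end [ 0.5452 -0.3704  0.2197]
```

play_rows --commands '[[[6, 0, 0], [3, -25, -10], 70], [[6, 0, 0], [2, -26, -8], 70], [[6, 0, 0], [3, -26, -5], 70], [[4, 0, 0], [2, -18, -2], 70], [[2, 0, 0], [0, -8, 0], 70]]'

```text
time: 21.27
tcp_pos: [0.54, -0.357, 0.2171]
ee_rot: [[-0.004, -0.148, 0.989], [0.005, 0.989, 0.148], [-1.0, 0.005, -0.003]]
ft_force: [0.7, 0.5, -0.3]
opening: 0.0701
```

play_rows --commands '[[[0, 0, 0], [0, 0, 0], 70], [[0, 0, 0], [0, 0, 0], 70], [[0, 0, 0], [0, 0, 0], 70], [[0, 0, 0], [0, 0, 0], 70], [[0, 0, 0], [0, 0, 0], 70]]'

```text
time: 21.68
tcp_pos: [0.5409, -0.3588, 0.213]
ee_rot: [[-0.008, -0.148, 0.989], [0.009, 0.989, 0.148], [-1.0, 0.01, -0.007]]
ft_force: [1.2, 0.1, -0.1]
opening: 0.0703
```

```bash
python3 - <<'E'
from h import *
plan([(.545,-.40,.18,-1.49)],vmax=38)
im,C=grab('wrist','w15.png')
print(proj(C,[.55,-.4056,.098]))
E
```

```text
t 21.68 tcp [ 0.5409 -0.3588  0.213 ] psi -1.422 tilt [-0.0085  0.0087 -0.9999] op 70.3 F [ 1.2  0.1 -0.1]
[[2.0, -0.2, -0.3], [16.0, -21.0, -1.0]]
[[1.9, -0.2, -0.3], [17.0, -21.0, -0.0]]
-- end [ 0.5452 -0.4004  0.1797]
[[323.4006 287.2191]]
```

View pics/w15.png

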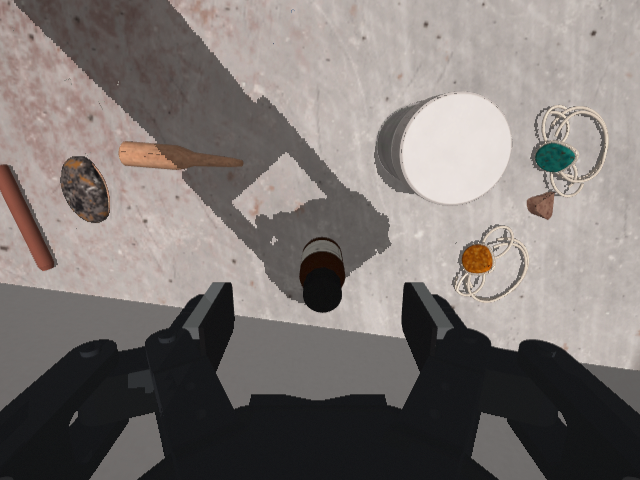

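```bash
python3 - <<'E'
from h import *
im=cv2.imread('pics/w15.png'); C=cam('wrist')
hsv=cv2.cvtColor(im,cv2.COLOR_BGR2HSV).astype(int);V=hsv[...,2];S=hsv[...,1];H=hsv[...,0]
b=blob((V<40),(322,291),25); print(cv2.boundingRect(b))
b=blob((V<32)&(S<120),(322,291),25); 
if b is not None: print(cv2.boundingRect(b),circ(C,b,.098))
print(plane(C,[(322,292)],.098),"bottom near edge",plane(C,[(322,238)],0))
b=blob((V>185)&(S<40),(456,149),25); j=circ(C,b,.116);print("jar",j)
xb=np.array([np.cos(.081),np.sin(.081)]);yb=np.array([-xb[1],xb[0]]);c=np.array([.6044,-.0407])
r=j[0]-c; print(r@xb,r@yb)
E
```

```text
(300, 252, 45, 60)
(303, 268, 39, 44) (array([ 0.5492, -0.4081]), array([29.9161, 37.6475]))
[[ 0.5496 -0.4097]] bottom near edge [[ 0.5478 -0.3951]]Traceback (most recent call last):
  File "<stdin>", line 8, in <module>
  File "h.py", line 49, in circ
    p=plane(C,c.reshape(-1,2),z).astype(np.float32)
              ^^^^^^^^^
AttributeError: 'NoneType' object has no attribute 'reshape'
```

play_rows --commands '[[[1.5, -0.2, -0.3], [15, -24, 2], 70], [[1.5, -0.2, -0.3], [20, -20, 2], 70], [[0, 0, 0], [20, -4, 0], 70], [[0, 0, 0], [15, 0, 0], 70], [[0, 0, 0], [5, 0, 0], 70]]'

```text
time: 22.15
tcp_pos: [0.5551, -0.4057, 0.142]
ee_rot: [[0.009, -0.1, 0.995], [-0.008, 0.995, 0.101], [-1.0, -0.009, 0.008]]
ft_force: [-1.0, 0.2, 0.2]
opening: 0.0701
```

```bash
python3 - <<'E'
from h import *
im=cv2.imread('pics/w15.png')
print(im[149,456])
plan([(.5475,-.409,.06,-1.49)],vmax=38)
im,C=grab('wrist','w16.png')
print(proj(C,[[.549,-.409,.098],[.549,-.3885,0]]))
E
```

```text
[220 223 231]
t 22.15 tcp [ 0.5551 -0.4057  0.142 ] psi -1.470 tilt [ 0.009  -0.0084 -0.9999] op 70.1 F [-1.   0.2  0.2]
[[0.4, 0.2, 0.2], [27.0, -1.0, -3.0]]
[[0.4, 0.1, 0.2], [27.0, -0.0, -3.0]]
[[0.3, 0.2, 0.1], [28.0, -1.0, -2.0]]
-- end [ 0.5478 -0.4089  0.0599]
[[308.5209 264.8229]
 [312.9099 194.8122]]
```

View pics/w16.png

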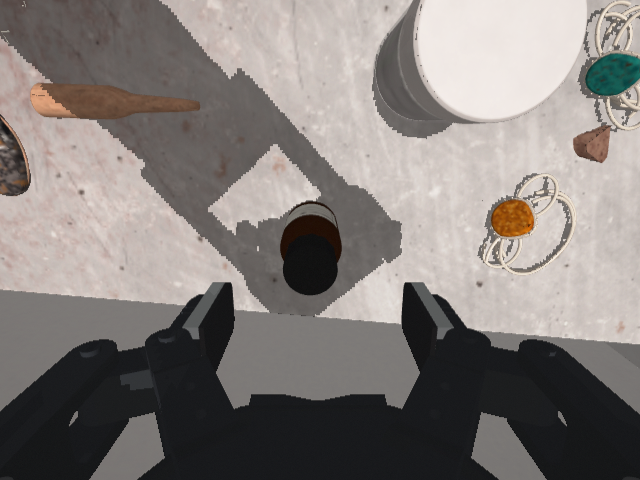

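play_rows --commands '[[[0.3, 0.2, 0.2], [28, -1, -3], 70], [[0.3, 0.1, 0.2], [28, -1, -3], 70], [[0.3, 0, 0], [24, -1, -2], 70], [[0, 0, 0], [8, 0, 0], 62], [[0, 0, 0], [2, 0, 0], 62]]'

```text
time: 22.62
tcp_pos: [0.552, -0.4101, 0.0575]
ee_rot: [[0.012, -0.089, 0.996], [-0.009, 0.996, 0.089], [-1.0, -0.01, 0.011]]
ft_force: [-0.4, -0.1, 0.5]
opening: 0.0622
```

```bash
python3 - <<'E'
from h import *
plan([(.5485,-.411,.046,-1.49)],vmax=38)
im,C=grab('wrist','w17.png')
print(proj(C,[[.55,-.411,.098]]))
E
```

```text
t 22.62 tcp [ 0.552  -0.4101  0.0575] psi -1.482 tilt [ 0.0116 -0.0091 -0.9999] op 62.2 F [-0.4 -0.1  0.5]
[[0.5, 0.6, 0.6], [11.4, -0.5, -3.7]]
-- end [ 0.5485 -0.411   0.046 ]
[[317.7301 356.544 ]]
```

View pics/w17.png

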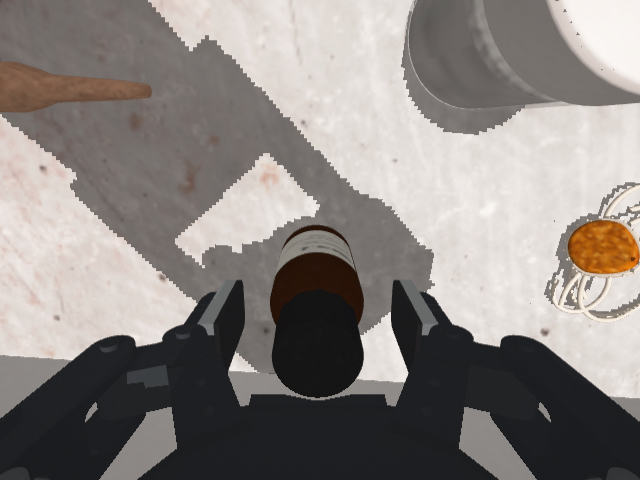

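play_rows --commands '[[[0.3, 0.3, 0.3], [9, -0.5, -1], 62], [[0, 0, 0], [2, 0, 0], 62], [[0, 0, 0], [0, 0, 0], 62], [[0, 0, 0], [0, 0, 0], 36], [[0, 0, 0], [0, 0, 0], 36]]' --force 40

```text
time: 23.08
tcp_pos: [0.5547, -0.4128, 0.0532]
ee_rot: [[0.013, -0.085, 0.996], [-0.011, 0.996, 0.085], [-1.0, -0.012, 0.012]]
ft_force: [-0.2, -0.1, -1.1]
opening: 0.0402
```

play_rows --commands '[[[0, 0, 0], [0, 0, 0], 36], [[0, 0, 0], [0, 0, 0], 36], [[0, 0, 0], [0, 0, 0], 36], [[0, 0, 0], [0, 0, 0], 36], [[0, 0, 0], [0, 0, 0], 36]]'

```text
time: 23.5
tcp_pos: [0.5552, -0.4132, 0.0545]
ee_rot: [[0.014, -0.084, 0.996], [-0.012, 0.996, 0.085], [-1.0, -0.013, 0.013]]
ft_force: [0.1, 0.4, -1.1]
opening: 0.0401
```

```bash
python3 - <<'E'
from h import *
print(arm.state()["wrist_torque"])
plan([(.5485,-.411,.14,-1.49)],vmax=38)
E
```

```text
[0.0445 0.0161 0.0186]
t 23.50 tcp [ 0.5552 -0.4132  0.0545] psi -1.486 tilt [ 0.0141 -0.0117 -0.9998] op 40.1 F [ 0.1  0.4 -1.1]
[[0.1, 0.2, 0.2], [-29.0, 1.0, -2.0]]
[[0.1, 0.3, 0.3], [-28.0, 0.0, -2.0]]
[[0.0, 0.2, 0.2], [-29.0, 1.0, -2.0]]
-- end [ 0.5482 -0.411   0.1404]
```

play_rows --commands '[[[0, 0, 0], [0, 0, 0], 60], [[0, 0, 0], [0, 0, 0], 60], [[0, 0.5, 0.6], [7, 1, -4], 60], [[0, 0, 0], [3, 0, 0], 60], [[0, 0, 0], [0, 0, 0], 60]]'

```text
time: 23.92
tcp_pos: [0.5514, -0.413, 0.0444]
ee_rot: [[0.005, -0.085, 0.996], [-0.002, 0.996, 0.085], [-1.0, -0.003, 0.005]]
ft_force: [-0.6, -0.3, -0.5]
opening: 0.0602
```

```bash
python3 - <<'E'
from h import *
plan([(.5505,-.411,.047,-1.49)],vmax=38)
im,C=grab('wrist','w18.png')
E
```

```text
t 23.92 tcp [ 0.5514 -0.413   0.0444] psi -1.486 tilt [ 0.0048 -0.0022 -1.    ] op 60.2 F [-0.6 -0.3 -0.5]
[[0.2, 0.3, 0.1], [-2.6, 2.1, -0.7]]
-- end [ 0.5505 -0.411   0.047 ]
```

View pics/w18.png

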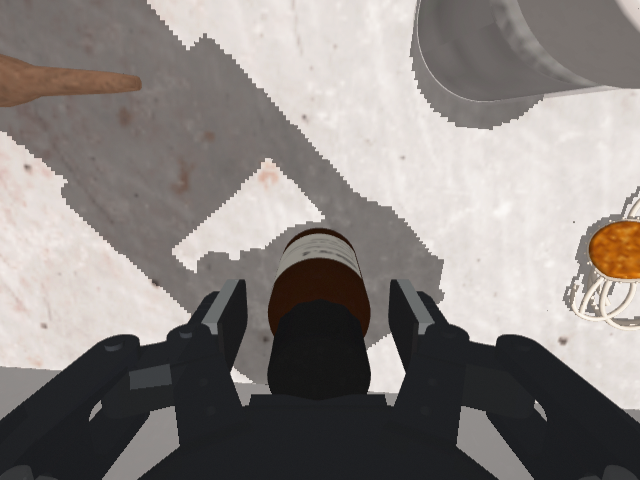

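Good depth now, bottle centred and level. Grip.

play_rows --commands '[[[0, 0, 0], [0, 1.5, 0], 36], [[0, 0, 0], [0, 0, 0], 36], [[0, 0, 0], [0, 0, 0], 36], [[0, 0, 0], [0, 0, 0], 36], [[0, 0, 0], [0, 0, 0], 36]]' --force 40

```text
time: 24.38
tcp_pos: [0.5511, -0.4114, 0.0442]
ee_rot: [[0.004, -0.085, 0.996], [-0.002, 0.996, 0.085], [-1.0, -0.003, 0.004]]
ft_force: [0.1, -0.2, -0.9]
opening: 0.0399
```

```bash
python3 - <<'E'
from h import *
im=cv2.imread('pics/w8.png')
xb=np.array([np.cos(.081),np.sin(.081)]);yb=np.array([-xb[1],xb[0]]);c=np.array([.6044,-.0422])
print("goal",c-.1617*yb)
g=c-.1617*yb
plan([(.5505,-.411,.13,-1.49),(g[0],g[1],.22,-1.49)],vmax=36)
E
```

```text
goal [ 0.6175 -0.2034]
t 24.38 tcp [ 0.5511 -0.4114  0.0442] psi -1.486 tilt [ 0.0044 -0.0022 -1.    ] op 39.9 F [ 0.1 -0.2 -0.9]
[[0.1, 0.1, 0.0], [-29.0, 0.0, -0.0]]
[[0.1, 0.1, 0.1], [-28.0, 0.0, -0.0]]
[[0.0, 0.0, 0.0], [-29.0, 0.0, -0.0]]
-- end [ 0.5508 -0.4113  0.1302]
[[0.0, 0.0, 0.0], [-13.0, 29.0, 12.0]]
[[0.0, 0.0, 0.0], [-13.0, 29.0, 12.0]]
[[0.0, 0.0, 0.0], [-13.0, 29.0, 12.0]]
[[0.0, 0.0, 0.0], [-13.0, 29.0, 12.0]]
[[0.0, 0.0, 0.0], [-13.0, 29.0, 12.0]]
[[0.0, 0.0, 0.0], [-12.0, 28.0, 12.0]]
[[0.0, 0.0, 0.0], [-13.0, 29.0, 11.0]]
-- end [ 0.6171 -0.2031  0.2201]
```

play_rows --commands '[[[0, 0, 0], [-15, 0, 0], 36], [[0, 0, 0], [-30, 0, 0], 36], [[0, 0, 0], [-30, 8, 0], 36], [[0, 0, 0], [-25, 20, -2], 36], [[0, 0, 0], [-15, 30, -2], 36]]'

```text
time: 24.8
tcp_pos: [0.5384, -0.3539, 0.1598]
ee_rot: [[-0.004, -0.08, 0.997], [0.005, 0.997, 0.08], [-1.0, 0.005, -0.004]]
ft_force: [1.0, 0.7, -0.9]
opening: 0.0399
```

```bash
python3 - <<'E'
from h import *
plan([(.54,-.215,.16,-1.49),(.6175,-.2035,.16,-1.49)],vmax=36)
E
```

```text
t 24.80 tcp [ 0.5384 -0.3539  0.1598] psi -1.491 tilt [-0.0044  0.0049 -1.    ] op 39.9 F [ 1.   0.7 -0.9]
[[-0.0, -0.1, -0.1], [0.0, 35.0, 3.0]]
[[-0.0, -0.0, -0.1], [0.0, 34.0, 3.0]]
[[-0.0, -0.1, -0.1], [0.0, 35.0, 3.0]]
[[-0.1, -0.0, -0.0], [0.0, 34.0, 4.0]]
-- end [ 0.5403 -0.2153  0.1602]
[[0.0, -0.0, -0.0], [0.0, 2.0, 26.0]]
[[0.0, -0.0, -0.0], [0.0, 2.0, 26.0]]
[[0.0, -0.0, -0.0], [0.0, 2.0, 26.0]]
-- end [ 0.6176 -0.203   0.1601]
```

play_rows --commands '[[[0, 0, 0], [-2, 32, 2], 36], [[0, 0, 0], [0, 34, 3], 36], [[0, 0, 0], [0, 34, 3], 36], [[0, 0, 0], [0, 24, 12], 36], [[0, 0, 0], [0, 6, 20], 36]]'

```text
time: 25.22
tcp_pos: [0.5687, -0.2163, 0.1772]
ee_rot: [[0.01, -0.077, 0.997], [-0.004, 0.997, 0.077], [-1.0, -0.004, 0.009]]
ft_force: [1.4, -0.4, -1.0]
opening: 0.0402
```

```bash
python3 - <<'E'
from h import *
plan([(.6175,-.2035,.14,-1.49)],vmax=36)
E
```

```text
t 25.22 tcp [ 0.5687 -0.2163  0.1772] psi -1.494 tilt [ 0.0096 -0.0035 -0.9999] op 40.2 F [ 1.4 -0.4 -1. ]
[[-0.1, 0.3, 0.1], [19.0, 5.0, 25.0]]
[[-0.1, 0.2, 0.1], [19.0, 4.0, 24.0]]
-- end [ 0.6171 -0.2036  0.1395]
```

play_rows --commands '[[[0, 0.1, 0], [0, 5, 22], 36], [[0, 0.1, 0], [0, 4, 18], 36], [[0, 0, 0], [5, 0, 4], 36], [[0, 0, 0], [0, 0, 0], 36], [[0, 0, 0], [0, 0, 0], 36]]'

```text
time: 25.63
tcp_pos: [0.6157, -0.1991, 0.1787]
ee_rot: [[0.012, -0.083, 0.997], [-0.006, 0.997, 0.083], [-1.0, -0.007, 0.011]]
ft_force: [-0.1, -0.4, -1.0]
opening: 0.0401
```

```bash
python3 - <<'E'
from h import *
plan([(.6175,-.2035,.10,-1.49)],vmax=36)
im,C=grab('wrist','w19.png')
im,C=grab('top','t19.png')
cv2.imwrite('pics/t19c.png',cv2.resize(im[150:270,240:500,::-1],None,fx=3,fy=3,interpolation=cv2.INTER_CUBIC))
E
```

```text
t 25.63 tcp [ 0.6157 -0.1991  0.1787] psi -1.488 tilt [ 0.0118 -0.0057 -0.9999] op 40.1 F [-0.1 -0.4 -1. ]
[[0.0, 0.2, 0.1], [26.0, -1.0, 0.0]]
[[0.1, 0.2, 0.1], [26.0, -2.0, 0.0]]
[[0.0, 0.2, 0.2], [27.0, -1.0, 1.0]]
-- end [ 0.6177 -0.2034  0.0997]
```

View pics/w19.png

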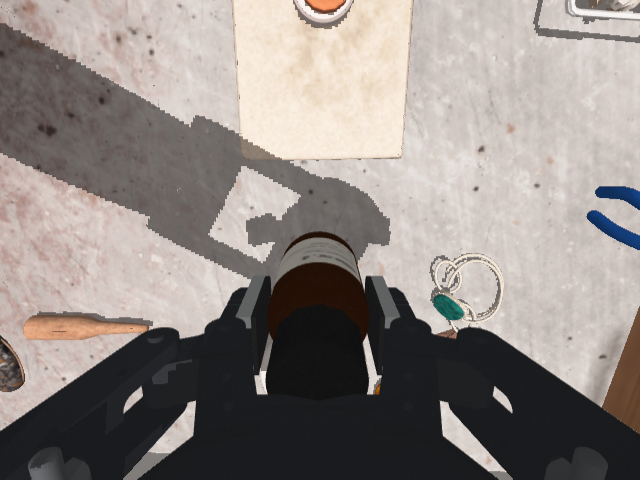

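View pics/t19c.png

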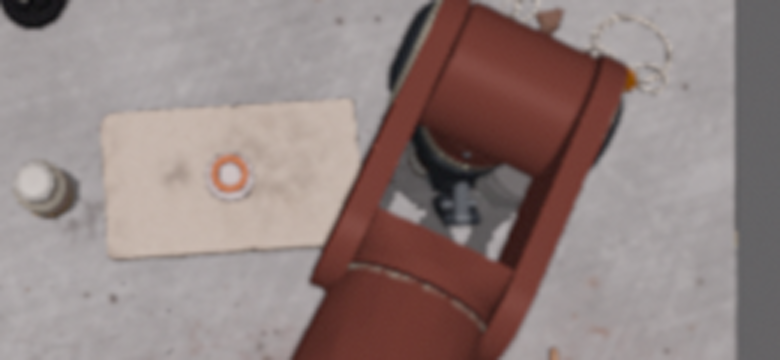

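```bash
python3 - <<'E'
from h import *
im=cv2.imread('pics/w19.png'); C=cam('wrist')
hsv=cv2.cvtColor(im,cv2.COLOR_BGR2HSV).astype(int);m=(hsv[...,1]>30)&(hsv[...,2]>130)
print([hsv[v,330].tolist() for v in range(148,166,2)],[hsv[80,u].tolist() for u in range(230,246,2)],[hsv[80,u].tolist() for u in range(400,416,2)])
E0=[(u,165-np.argmax(m[140:166,u][::-1])+.5) for u in range(300,395,3)]
A=[(225+np.argmax(m[v,225:250])-.5,v) for v in range(30,110,3)]
B=[(424-np.argmax(m[v,395:425][::-1])+.5,v) for v in range(30,140,3)]
for q in (E0,A,B): print(line(C,q,.031))
xb=np.array([np.cos(.081),np.sin(.081)]);yb=np.array([-xb[1],xb[0]])
e=line(C,E0,.031)[0]@yb; xm=(line(C,A,.031)[0]@xb+line(C,B,.031)[0]@xb)/2
print(e,xm, "goal from end", xm*xb+(e-.0477)*yb, "center", xm*xb+(e+.114)*yb)
E
```

```text
[[16, 30, 247], [16, 28, 247], [16, 26, 248], [16, 26, 249], [16, 29, 245], [17, 43, 233], [9, 17, 209], [13, 19, 211], [10, 18, 208]] [[13, 19, 214], [12, 18, 213], [9, 16, 217], [13, 31, 187], [16, 33, 241], [18, 25, 249], [17, 26, 249], [17, 26, 249]] [[15, 32, 244], [16, 29, 247], [17, 28, 246], [14, 48, 222], [12, 19, 206], [8, 18, 210], [9, 16, 203], [6, 19, 206]]
(array([ 0.6364, -0.1516], dtype=float32), np.float32(0.09669764))
(array([ 0.5447, -0.0882], dtype=float32), np.float32(0.08196206))
(array([ 0.6726, -0.08  ], dtype=float32), np.float32(0.07730134))
-0.20262596634377927 0.5998264339946661 goal from end [ 0.6181 -0.201 ] center [ 0.605  -0.0398]
```

```bash
python3 - <<'E'
from h import *
im=cv2.imread('pics/w15.png')
hsv=cv2.cvtColor(im,cv2.COLOR_BGR2HSV).astype(int);V=hsv[...,2];S=hsv[...,1]
b=blob(V>218,(456,149),25); print(cv2.boundingRect(b))
# pose of w15
M=np.array([[-0.0085,-.148,.989],[.0087,.989,.148],[-1,.01,-.007]]);u,_,v=np.linalg.svd(M)
C=cam('wrist',dict(ee_rot=u@v,tcp_pos=[.5409,-.3588,.213])); print(circ(C,b,.116))
plan([(.617,-.2022,.06,-1.49)],vmax=30)
E
```

```text
(403, 94, 108, 110)
(array([ 0.6192, -0.2889]), array([69.4585, 69.465 ]))
t 25.73 tcp [ 0.6151 -0.1995  0.1783] psi -1.489 tilt [ 0.0112 -0.0055 -0.9999] op 39.8 F [-1.  -0.2 -0.7]
[[0.0, 0.2, 0.1], [30.0, -1.0, 0.0]]
[[0.0, 0.1, 0.1], [29.0, -0.0, 0.0]]
[[0.0, 0.2, 0.1], [30.0, -1.0, 0.0]]
[[0.1, 0.1, 0.1], [29.0, -0.0, 1.0]]
-- end [ 0.6171 -0.2018  0.0603]
```

play_rows --commands '[[[0, 0.2, 0.1], [28, -1, 1], 36], [[0, 0.1, 0.1], [28, -1, 0], 36], [[0, 0.1, 0.1], [28, -1, 1], 36], [[0, 0.1, 0], [20, 0, 0], 36], [[0, 0, 0], [5, 0, 0], 36]]'

```text
time: 26.15
tcp_pos: [0.6177, -0.2077, 0.0717]
ee_rot: [[0.01, -0.076, 0.997], [-0.006, 0.997, 0.076], [-1.0, -0.006, 0.009]]
ft_force: [-0.1, 0.7, -1.7]
opening: 0.0401
```

```bash
python3 - <<'E'
from h import *
plan([(.617,-.2027,.05,-1.49)],vmax=30)
E
```

```text
t 26.15 tcp [ 0.6177 -0.2077  0.0717] psi -1.494 tilt [ 0.0096 -0.0056 -0.9999] op 40.1 F [-0.1  0.7 -1.7]
[[-0.2, 0.5, 0.4], [21.6, 5.2, -0.5]]
-- end [ 0.617  -0.2027  0.05  ]
```

play_rows --commands '[[[0, 0.2, 0.2], [12, 5, 0], 36], [[0, 0.2, 0.1], [6, 0, 0], 36], [[0, 0, 0], [2, 0, 0], 36], [[0, 0, 0], [0, 0, 0], 36], [[0, 0, 0], [0, 0, 0], 36]]'

```text
time: 26.57
tcp_pos: [0.6159, -0.2038, 0.051]
ee_rot: [[0.001, -0.074, 0.997], [-0.0, 0.997, 0.074], [-1.0, -0.0, 0.001]]
ft_force: [0.2, 0.1, -1.0]
opening: 0.0399
```

```bash
python3 - <<'E'
from h import *
plan([(.617,-.2027,.045,-1.49)],vmax=30)
E
```

```text
t 26.57 tcp [ 0.6159 -0.2038  0.051 ] psi -1.497 tilt [ 0.0007 -0.0003 -1.    ] op 39.9 F [ 0.2  0.1 -1. ]
[[-0.4, 0.0, 0.0], [6.0, 1.0, 1.2]]
-- end [ 0.617  -0.2027  0.045 ]
```

play_rows --commands '[[[0, 0, 0], [4, 1, 1.2], 36], [[0, 0, 0], [2, 0, 0], 36], [[0, 0, 0], [1, 0, 0], 36], [[0, 0, 0], [0, 0, 0], 36], [[0, 0, 0], [0, 0, 0], 36]]'

```text
time: 26.98
tcp_pos: [0.62, -0.2036, 0.0478]
ee_rot: [[0.007, -0.074, 0.997], [-0.003, 0.997, 0.074], [-1.0, -0.004, 0.007]]
ft_force: [0.3, 0.8, -1.0]
opening: 0.0404
```

```bash
python3 - <<'E'
from h import *
plan([(.617,-.2027,.0445,-1.49)],vmax=30)
E
```

```text
t 26.98 tcp [ 0.62   -0.2036  0.0478] psi -1.496 tilt [ 0.0074 -0.0033 -1.    ] op 40.4 F [ 0.3  0.8 -1. ]
[[-0.4, 0.4, 0.2], [3.2, 1.1, -2.9]]
-- end [ 0.617  -0.2027  0.0445]
```

play_rows --commands '[[[0, 0.3, 0.1], [2, 1, -2.5], 36], [[0, 0, 0], [1, 0, 0], 36], [[0, 0, 0], [0.5, 0, 0], 36], [[0, 0, 0], [0, 0, 0], 36], [[0, 0, 0], [0, 0, 0], 36]]'

```text
time: 27.4
tcp_pos: [0.6174, -0.2028, 0.0443]
ee_rot: [[0.002, -0.074, 0.997], [-0.002, 0.997, 0.074], [-1.0, -0.002, 0.002]]
ft_force: [0.0, -0.4, -1.0]
opening: 0.0403
```

```bash
python3 - <<'E'
from h import *
plan([(.617,-.2027,.0442,-1.49)],vmax=30)
E
```

```text
t 27.40 tcp [ 0.6174 -0.2028  0.0443] psi -1.496 tilt [ 0.002  -0.0021 -1.    ] op 40.3 F [ 0.  -0.4 -1. ]
[[-0.4, 0.1, 0.1], [0.1, 0.1, -0.4]]
-- end [ 0.617  -0.2027  0.0442]
```

play_rows --commands '[[[0, 0, 0], [0.8, 0, 0], 36], [[0, 0, 0], [0, 0, 0], 40], [[0, 0, 0], [0, 0, 0], 46], [[0, 0, 0], [0, 0, 0], 54], [[0, 0, 0], [0, 0, 0], 60]]'

```text
time: 27.82
tcp_pos: [0.6182, -0.2032, 0.0448]
ee_rot: [[0.004, -0.074, 0.997], [-0.003, 0.997, 0.074], [-1.0, -0.003, 0.004]]
ft_force: [-0.1, 0.2, -0.7]
opening: 0.06
```

play_rows --commands '[[[0, 0, 0], [-8, 0, 0], 60], [[0, 0, 0], [-20, 0, 0], 60], [[0, 0, 0], [-30, 0, 0], 60], [[0, 0, 0], [-35, 0, 0], 60], [[0, 0, 0], [-35, 0, 0], 60]]'

```text
time: 28.23
tcp_pos: [0.6117, -0.2002, 0.1667]
ee_rot: [[-0.016, -0.074, 0.997], [0.006, 0.997, 0.074], [-1.0, 0.007, -0.015]]
ft_force: [1.4, 0.6, 0.0]
opening: 0.06
```

play_rows --commands '[[[0, 0, 0], [-15, 15, 0], 60], [[0, 0, 0], [0, 25, 0], 60], [[0, 0, 0], [0, 10, 0], 60], [[0, 0, 0], [0, 0, 0], 60], [[0, 0, 0], [0, 0, 0], 60]]'

```text
time: 28.65
tcp_pos: [0.6139, -0.1522, 0.1992]
ee_rot: [[0.006, -0.073, 0.997], [-0.004, 0.997, 0.073], [-1.0, -0.005, 0.006]]
ft_force: [-0.4, -0.2, -0.2]
opening: 0.0602
```

```bash
python3 - <<'E'
from h import *
print(arm.state()['joints'])
im,C=grab('wrist','w20.png')
plan([(.405,-.336,.15,.05)],vmax=30)
E
```

```text
[-0.36    0.0864  1.6316 -0.0016  1.4162 -0.433 ]
t 28.70 tcp [ 0.6138 -0.1524  0.1989] psi -1.498 tilt [ 0.006  -0.0037 -1.    ] op 60.1 F [ 0.5 -0.  -0.5]
[[-6.8, 0.0, 0.0], [4.0, -13.0, -17.0]]
[[-6.8, 0.0, 0.0], [4.0, -11.0, -18.0]]
[[-6.8, 0.0, 0.0], [4.0, -8.0, -20.0]]
[[-6.8, -0.0, 0.0], [4.0, -6.0, -21.0]]
[[-6.8, -0.0, 0.0], [4.0, -4.0, -21.0]]
[[-6.8, -0.0, 0.1], [4.0, -1.0, -21.0]]
[[-6.8, -0.0, 0.0], [3.0, 1.0, -21.0]]
[[-6.8, -0.0, 0.1], [4.0, 4.0, -21.0]]
[[-6.9, -0.0, 0.0], [3.0, 6.0, -21.0]]
[[-6.8, -0.0, 0.1], [4.0, 9.0, -19.0]]
[[-6.9, -0.0, 0.0], [3.0, 11.0, -18.0]]
[[-6.8, -0.0, 0.1], [4.0, 13.0, -17.0]]
[[-6.9, -0.0, 0.0], [3.0, 16.0, -16.0]]
-- end [ 0.4047 -0.3363  0.1504]
```

View pics/w20.png

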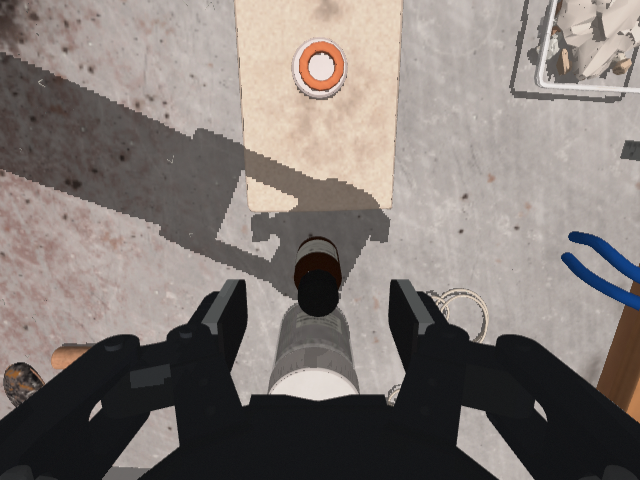

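play_rows --commands '[[[-6.8, 0, 0], [0, -13, -17], 60], [[-6.8, 0, 0], [0, -11, -18], 60], [[-6.8, 0, 0], [0, -8, -20], 60], [[-6.8, 0, 0], [0, -6, -21], 60], [[-6.8, 0, 0], [0, -4, -21], 60]]'

```text
time: 29.12
tcp_pos: [0.5307, -0.2263, 0.1924]
ee_rot: [[-0.002, -0.64, 0.768], [-0.0, 0.768, 0.64], [-1.0, 0.001, -0.002]]
ft_force: [0.3, -0.6, 0.1]
opening: 0.0601
```

play_rows --commands '[[[-6.8, 0, 0], [0, -1, -21], 60], [[-6.8, 0, 0], [0, 1, -21], 60], [[-6.8, 0, 0], [0, 4, -21], 60], [[-6.8, 0, 0], [0, 6, -21], 60], [[-6.8, 0, 0], [0, 9, -19], 60]]'

```text
time: 29.53
tcp_pos: [0.4456, -0.3054, 0.1857]
ee_rot: [[-0.013, -0.967, 0.253], [0.005, 0.253, 0.968], [-1.0, 0.014, 0.001]]
ft_force: [-0.3, -0.7, 0.1]
opening: 0.0602
```

```bash
python3 - <<'E'
from h import *
C=cam('top'); print("tray",plane(C,[(262,147),(318,147),(250,155)],.03))
print(arm.state()['joints'])
plan([(.405,-.336,.16,.02)],vmax=30)
E
```

```text
tray [[ 0.774   0.1074]
 [ 0.7767 -0.0419]
 [ 0.7518  0.1388]]
[-0.7361 -0.1089  1.8483 -0.0051  1.415  -2.0507]
t 29.53 tcp [ 0.4456 -0.3054  0.1857] psi -0.255 tilt [-0.0128  0.0048 -0.9999] op 60.2 F [-0.3 -0.7  0.1]
[[-5.3, 0.1, -0.3], [9.0, 10.0, -13.0]]
[[-5.2, 0.0, -0.2], [9.0, 12.0, -12.0]]
[[-5.3, 0.1, -0.3], [8.0, 13.0, -12.0]]
-- end [ 0.4048 -0.3363  0.16  ]
```

play_rows --commands '[[[-5.3, 0.1, -0.2], [6, 10, -13], 60], [[-5.2, 0, -0.2], [6, 12, -12], 60], [[-4, 0, -0.2], [4, 9, -8], 60], [[0, 0, 0], [0, 2, -2], 60], [[0, 0, 0], [0, 0, 0], 60]]'

```text
time: 29.95
tcp_pos: [0.3986, -0.3408, 0.1638]
ee_rot: [[-0.011, -1.0, -0.002], [0.007, -0.002, 1.0], [-1.0, 0.011, 0.007]]
ft_force: [-0.5, -0.1, -0.1]
opening: 0.0599
```

```bash
python3 - <<'E'
from h import *
plan([(.405,-.336,.10,.02)],vmax=30)
im,C=grab('wrist','w21.png')
E
```

```text
t 29.95 tcp [ 0.3986 -0.3408  0.1638] psi 0.002 tilt [-0.0109  0.0069 -0.9999] op 59.9 F [-0.5 -0.1 -0.1]
[[-0.3, 0.1, -0.2], [21.0, -2.0, 1.0]]
[[-0.4, 0.2, -0.2], [21.0, -2.0, 2.0]]
[[-0.3, 0.1, -0.2], [22.0, -3.0, 1.0]]
-- end [ 0.4051 -0.3365  0.0998]
```

View pics/w21.png

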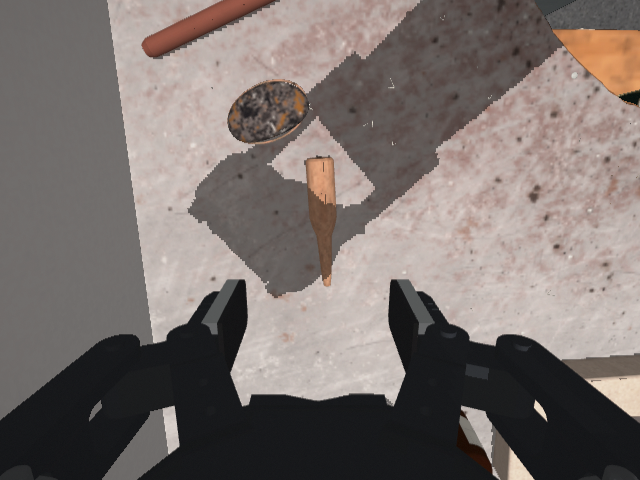

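```bash
python3 - <<'E'
from h import *
im=cv2.imread('pics/w21.png'); s=arm.state();C=cam('wrist',s)
hsv=cv2.cvtColor(im,cv2.COLOR_BGR2HSV).astype(int);V=hsv[...,2];S=hsv[...,1];H=hsv[...,0]
m=(S>75)&(H<20)&(V>60)
for v in range(154,290,8):
    u=np.where(m[v,295:350])[0]+295
    if len(u): 
        q=plane(C,[(u.min()-.5,v),(u.max()+.5,v)],.011); print(v,u.min(),u.max(),q.mean(0),"w %.1f"%(1e3*np.ptp(q[:,1])))
E
```

```text
162 306 333 [ 0.3528 -0.3364] w 22.7
170 306 333 [ 0.3592 -0.3364] w 22.9
178 307 333 [ 0.3657 -0.336 ] w 22.2
186 307 334 [ 0.3723 -0.3355] w 23.1
194 308 334 [ 0.379  -0.3351] w 22.4
202 309 335 [ 0.3857 -0.3342] w 22.6
210 309 335 [ 0.3926 -0.3341] w 22.7
218 310 335 [ 0.3995 -0.3337] w 22.0
226 312 334 [ 0.4065 -0.3332] w 19.6
234 316 331 [ 0.4136 -0.3327] w 13.7
242 318 331 [ 0.4207 -0.3318] w 12.1
250 319 331 [ 0.428  -0.3313] w 11.3
258 320 331 [ 0.4354 -0.3308] w 10.5
266 321 330 [ 0.4428 -0.3307] w 8.8
274 322 330 [ 0.4503 -0.3302] w 8.0
282 324 330 [ 0.458  -0.3293] w 6.2
```

```bash
python3 - <<'E'
from h import *
plan([(.395,-.335,.05,.068)],vmax=26)
E
```

```text
t 30.00 tcp [ 0.3988 -0.3404  0.1636] psi 0.003 tilt [-0.0112  0.0071 -0.9999] op 60.0 F [ 0.4  0.1 -0.4]
[[-0.7, 0.1, -0.1], [23.0, 1.0, 1.0]]
[[-0.8, 0.1, -0.1], [23.0, 0.0, 1.0]]
[[-0.7, 0.1, -0.1], [23.0, 1.0, 1.0]]
[[-0.8, 0.1, -0.2], [22.0, 0.0, 1.0]]
[[-0.7, 0.0, -0.1], [23.0, 1.0, 1.0]]
-- end [ 0.3948 -0.3351  0.0497]
```

play_rows --commands '[[[-0.8, 0.1, -0.1], [25, 1, 2], 50], [[-0.8, 0.1, -0.1], [25, 0, 1], 50], [[-0.8, 0.1, -0.1], [25, 1, 1], 50], [[-0.8, 0.1, -0.1], [22, 0, 1], 50], [[-0.5, 0, 0], [12, 0, 0], 50]]'

```text
time: 30.42
tcp_pos: [0.4019, -0.3377, 0.0568]
ee_rot: [[0.005, -0.998, -0.065], [-0.009, -0.065, 0.998], [-1.0, -0.005, -0.009]]
ft_force: [-0.3, 0.0, -0.0]
opening: 0.0499
```

```bash
python3 - <<'E'
from h import *
plan([(.395,-.335,.004,.068)],vmax=26)
im,C=grab('wrist','w22.png')
E
```

```text
t 30.42 tcp [ 0.4019 -0.3377  0.0568] psi 0.065 tilt [ 0.0053 -0.0085 -0.9999] op 49.9 F [-0.3  0.  -0. ]
[[-0.1, -0.2, 0.1], [18.0, 2.0, 1.0]]
[[-0.0, -0.2, 0.1], [17.0, 2.0, 1.0]]
[[-0.1, -0.1, 0.1], [18.0, 3.0, 1.0]]
-- end [ 0.3949 -0.3355  0.0037]
```

View pics/w22.png

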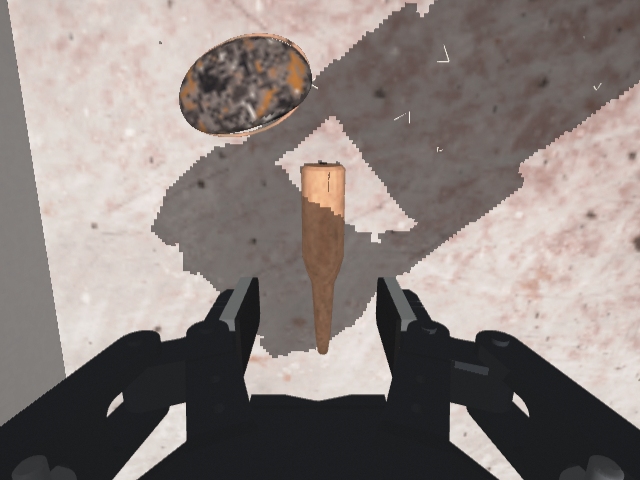

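play_rows --commands '[[[0, -0.2, 0.1], [18, 2, 1.5], 50], [[0, -0.1, 0.1], [18, 2, 1], 50], [[0, -0.1, 0], [10, 2, 1], 50], [[0, 0, 0], [4, 0, 0], 50], [[0, 0, 0], [2, 0, 0], 50]]'

```text
time: 30.88
tcp_pos: [0.3984, -0.3334, 0.0028]
ee_rot: [[0.001, -0.998, -0.063], [0.0, -0.063, 0.998], [-1.0, -0.001, 0.0]]
ft_force: [0.2, 0.0, -0.2]
opening: 0.0499
```

```bash
python3 - <<'E'
from h import *
plan([(.395,-.335,.004,.068)],vmax=26)
E
```

```text
t 30.88 tcp [ 0.3984 -0.3334  0.0028] psi 0.064 tilt [ 0.0007  0.0001 -1.    ] op 49.9 F [ 0.2  0.  -0.2]
[[-0.3, 0.0, 0.0], [-1.2, 3.5, -1.4]]
-- end [ 0.395 -0.335  0.004]
```

play_rows --commands '[[[0, 0, 0], [-1.2, 3.5, -1], 50], [[0, 0, 0], [0, 0, 0], 35], [[0, 0, 0], [0, 0, 0], 20], [[0, 0, 0], [0, 0, 0], 18], [[0, 0, 0], [0, 0, 0], 18]]' --force 40

```text
time: 31.3
tcp_pos: [0.397, -0.3368, 0.0079]
ee_rot: [[0.005, -0.998, -0.063], [-0.004, -0.063, 0.998], [-1.0, -0.004, -0.005]]
ft_force: [-0.1, -0.5, -0.9]
opening: 0.0209
```

play_rows --commands '[[[0, 0, 0], [0, 0, 0], 18], [[0, 0, 0], [0, 0, 0], 18], [[0, 0, 0], [-8, 0, 0], 18], [[0, 0, 0], [-25, 0, 0], 18], [[0, 0, 0], [-35, 0, 0], 18]]'

```text
time: 31.72
tcp_pos: [0.3926, -0.3321, 0.0712]
ee_rot: [[-0.005, -0.998, -0.062], [0.007, -0.062, 0.998], [-1.0, 0.005, 0.008]]
ft_force: [1.4, 0.1, -0.5]
opening: 0.0208
```

```bash
python3 - <<'E'
from h import *
plan([(.43,-.22,.20,-.3),(.55,-.05,.20,-1.0),(.62,-.02,.20,-1.4898)],vmax=36,wmax=6.5)
im,C=grab('wrist','w23.png')
E
```

```text
t 31.72 tcp [ 0.3926 -0.3321  0.0712] psi 0.062 tilt [-0.0054  0.0072 -1.    ] op 20.8 F [ 1.4  0.1 -0.5]
[[4.2, 0.1, -0.1], [-26.0, -9.0, 22.0]]
[[4.1, 0.1, -0.1], [-26.0, -7.0, 23.0]]
[[4.2, 0.1, -0.1], [-25.0, -6.0, 23.0]]
[[4.1, 0.0, -0.0], [-26.0, -4.0, 23.0]]
[[4.2, 0.1, -0.1], [-25.0, -2.0, 24.0]]
-- end [ 0.4305 -0.2197  0.1996]
[[5.7, 0.0, 0.0], [-0.0, -9.0, 28.0]]
[[5.7, 0.0, 0.0], [-0.0, -6.0, 29.0]]
[[5.7, 0.0, 0.0], [-0.0, -3.0, 30.0]]
[[5.7, 0.0, 0.0], [-0.0, -1.0, 30.0]]
[[5.8, 0.0, 0.0], [-0.0, 2.0, 29.0]]
[[5.7, 0.0, 0.0], [-0.0, 6.0, 29.0]]
[[5.8, 0.0, 0.0], [-0.0, 8.0, 29.0]]
-- end [ 0.5504 -0.0499  0.1996]
[[5.6, 0.0, 0.0], [-0.0, -2.0, 15.0]]
[[5.6, 0.0, 0.0], [-0.0, -1.0, 15.0]]
[[5.6, 0.0, 0.0], [-0.0, 0.0, 15.0]]
[[5.6, 0.0, 0.0], [-0.0, 2.0, 15.0]]
[[5.6, 0.0, 0.0], [-0.0, 3.0, 15.0]]
-- end [ 0.62   -0.0204  0.1996]
```

View pics/w23.png

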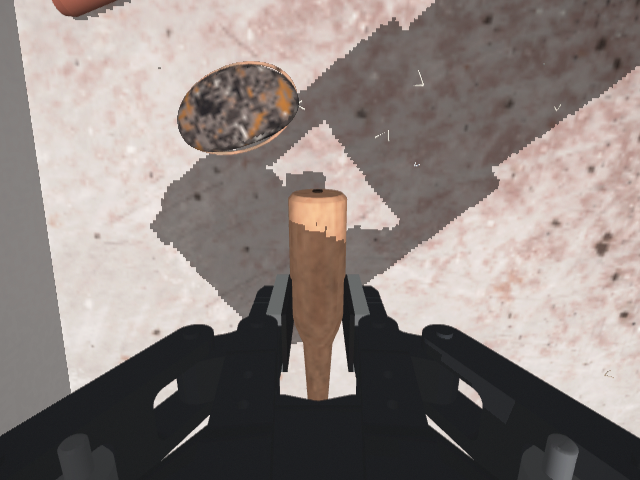

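play_rows --commands '[[[4.2, 0.1, -0.1], [-28, -9, 20], 18], [[4.2, 0.1, -0.1], [-28, -7, 23], 18], [[4.2, 0.1, -0.1], [-28, -6, 23], 18], [[4.2, 0, 0], [-26, -4, 23], 18], [[4.2, 0, 0], [-14, -3, 25], 18]]'

```text
time: 32.18
tcp_pos: [0.4353, -0.2238, 0.2123]
ee_rot: [[0.012, -0.946, 0.323], [-0.012, 0.322, 0.947], [-1.0, -0.015, -0.007]]
ft_force: [0.3, -0.5, -0.7]
opening: 0.0211
```

play_rows --commands '[[[5.7, 0, 0], [0, -9, 28], 18], [[5.7, 0, 0], [0, -6, 29], 18], [[5.7, 0, 0], [0, -3, 30], 18], [[5.7, 0, 0], [0, -1, 30], 18], [[5.7, 0, 0], [0, 2, 29], 18]]'

```text
time: 32.6
tcp_pos: [0.531, -0.1018, 0.225]
ee_rot: [[0.03, -0.657, 0.753], [-0.022, 0.753, 0.658], [-0.999, -0.036, 0.008]]
ft_force: [-0.2, -0.1, 0.2]
opening: 0.0211
```

```bash
python3 - <<'E'
from h import *
plan([(.62,-.02,.20,-1.49)],vmax=36,wmax=6.5)
E
```

```text
t 32.60 tcp [ 0.531  -0.1018  0.225 ] psi -0.853 tilt [ 0.0302 -0.022  -0.9993] op 21.1 F [-0.2 -0.1  0.2]
[[6.1, 0.2, 0.3], [4.0, 1.0, 20.0]]
[[6.1, 0.2, 0.3], [4.0, 3.0, 20.0]]
[[6.1, 0.2, 0.3], [4.0, 5.0, 20.0]]
[[6.1, 0.2, 0.3], [4.0, 7.0, 19.0]]
[[6.0, 0.2, 0.3], [5.0, 8.0, 18.0]]
[[6.1, 0.1, 0.4], [4.0, 11.0, 17.0]]
-- end [ 0.6199 -0.0197  0.2002]
```

play_rows --commands '[[[6.1, 0.3, 0.4], [4, 1, 20], 18], [[6.1, 0.3, 0.4], [4, 3, 20], 18], [[6.1, 0.3, 0.4], [4, 5, 20], 18], [[6.1, 0.2, 0.3], [4, 7, 19], 18], [[6, 0.2, 0.3], [5, 8, 18], 18]]'

```text
time: 33.02
tcp_pos: [0.6109, -0.027, 0.2091]
ee_rot: [[0.004, -0.164, 0.986], [-0.005, 0.986, 0.164], [-1.0, -0.006, 0.003]]
ft_force: [0.1, -0.5, -0.3]
opening: 0.021
```

```bash
python3 - <<'E'
from h import *
c=np.array([.6044,-.0415]);xb=np.array([np.cos(.081),np.sin(.081)]);yb=np.array([-xb[1],xb[0]])
g=c+.0975*xb+.009*yb;print(g)
plan([(*g,.14,-1.49)],vmax=36,wmax=6.5)
E
```

```text
[ 0.7009 -0.0246]
t 33.02 tcp [ 0.6109 -0.027   0.2091] psi -1.406 tilt [ 0.0036 -0.0052 -1.    ] op 21.0 F [ 0.1 -0.5 -0.3]
[[1.2, 0.0, 0.1], [17.0, -3.0, 22.0]]
[[1.2, 0.1, 0.1], [17.0, -3.0, 22.0]]
[[1.2, 0.0, 0.1], [18.0, -2.0, 23.0]]
[[1.2, 0.1, 0.0], [17.0, -1.0, 22.0]]
-- end [ 0.7005 -0.0243  0.1403]
```

play_rows --commands '[[[1.2, 0, 0.1], [6, -3, 24], 18], [[1.2, 0, 0.1], [10, -3, 24], 18], [[1.2, 0, 0], [16, -2, 22], 18], [[1, 0, 0], [16, 0, 12], 18], [[0, 0, 0], [10, 0, 3], 18]]'

```text
time: 33.43
tcp_pos: [0.7044, -0.0194, 0.1548]
ee_rot: [[0.012, -0.081, 0.997], [-0.002, 0.997, 0.081], [-1.0, -0.003, 0.012]]
ft_force: [-0.1, 0.2, -0.8]
opening: 0.0208
```

```bash
python3 - <<'E'
from h import *
plan([(.7012,-.0246,.08,-1.49)],vmax=36,wmax=6.5)
im,C=grab('wrist','w24.png')
E
```

```text
t 33.43 tcp [ 0.7044 -0.0194  0.1548] psi -1.489 tilt [ 0.0124 -0.0017 -0.9999] op 20.8 F [-0.1  0.2 -0.8]
[[0.0, 0.2, 0.1], [25.0, -2.0, -2.0]]
[[0.0, 0.2, 0.0], [25.0, -1.0, -1.0]]
[[0.0, 0.3, 0.1], [25.0, -2.0, -1.0]]
-- end [ 0.7015 -0.0247  0.0798]
```

View pics/w24.png

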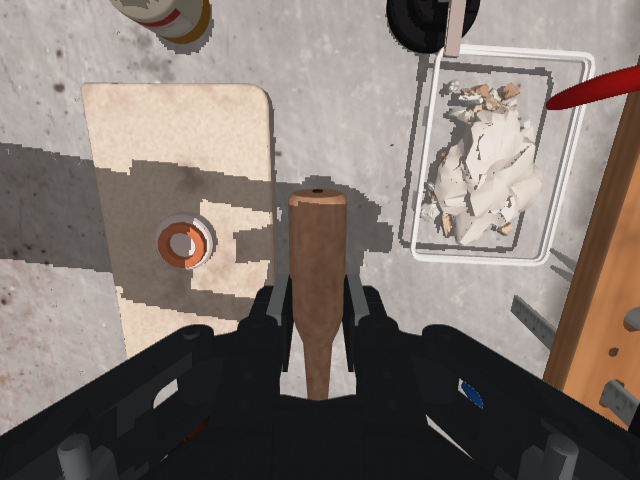

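```bash
python3 - <<'E'
from h import *
im=cv2.imread('pics/w24.png'); s=arm.state();C=cam('wrist',s)
hsv=cv2.cvtColor(im,cv2.COLOR_BGR2HSV).astype(int);m=(hsv[...,1]>30)&(hsv[...,2]>110)
B=[(289-np.argmax(m[v,255:290][::-1])+.5,v) for v in range(110,150,2)]
T=[(u,75+np.argmax(m[75:100,u])-.5) for u in range(110,240,4)]
A=[(75+np.argmax(m[v,75:120])-.5,v) for v in range(100,135,3)]
print(B[0],B[-1])
lb=line(C,B,.031);lt=line(C,T,.031);la=line(C,A,.031);print(lb,lt,la)
xb=np.array([np.cos(.081),np.sin(.081)]);yb=np.array([-xb[1],xb[0]])
print("far edge xb",lb[0]@xb,"near",la[0]@xb,"left end yb",lt[0]@yb)
print("goal clamp vis", (lb[0]@xb+.0325)*xb+(lt[0]@yb-.114)*yb)
t=np.array(s["tcp_pos"])
# clamp in hand: edges at v=230, z ~ tcp z+.003
z=t[2]+.003
q=plane(C,[(290,230),(347,230)],z);print("clamp mid there",q.mean(0),(q.mean(0)-t[:2])@xb, np.ptp(q[:,0]))
print("thick end", (plane(C,[(318,198)],z)[0]-t[:2])@yb)
E
```

```text
(np.float64(268.5), 110) (np.float64(269.5), 148)
(array([0.6625, 0.0464], dtype=float32), np.float32(0.07972737)) (array([0.5896, 0.0718], dtype=float32), np.float32(0.08337147)) (array([0.5343, 0.0434], dtype=float32), np.float32(0.10133512))
far edge xb 0.6640791493587083 near 0.5360803133731337 left end yb 0.02381841795796586
goal clamp vis [ 0.7016 -0.0335]
clamp mid there [0.699  0.0118] -0.001430705325432307 0.02293693347146597
thick end 0.044460265754716566
```

play_rows --commands '[[[0, 0.2, 0.1], [26, -1, -1], 18], [[0, 0.2, 0], [28, -1, -1], 18], [[0, 0.1, 0.1], [28, -1, 0], 18], [[0, 0, 0], [20, 0, 0], 18], [[0, 0, 0], [8, 0, 0], 18]]'

```text
time: 33.9
tcp_pos: [0.7028, -0.0234, 0.0459]
ee_rot: [[0.007, -0.085, 0.996], [0.0, 0.996, 0.085], [-1.0, -0.001, 0.007]]
ft_force: [-1.0, -0.0, -0.7]
opening: 0.0212
```

```bash
python3 - <<'E'
from h import *
plan([(.702,-.0227,.012,-1.49)],vmax=36,wmax=6.5)
E
```

```text
t 33.90 tcp [ 0.7028 -0.0234  0.0459] psi -1.486 tilt [ 0.0071  0.     -1.    ] op 21.2 F [-1.  -0.  -0.7]
[[0.2, 0.4, 0.0], [33.9, 0.8, -1.0]]
-- end [ 0.702  -0.0227  0.012 ]
```

play_rows --commands '[[[0.1, 0.2, 0], [14, 0.5, -0.5], 18], [[0, 0.1, 0], [10, 0, 0], 18], [[0, 0, 0], [5, 0, 0], 18], [[0, 0, 0], [1, 0, 0], 18], [[0, 0, 0], [0, 0, 0], 18]]'

```text
time: 34.32
tcp_pos: [0.7014, -0.0232, 0.0153]
ee_rot: [[0.001, -0.083, 0.997], [-0.001, 0.997, 0.083], [-1.0, -0.001, 0.001]]
ft_force: [0.4, -0.1, 1.2]
opening: 0.0208
```

```bash
python3 - <<'E'
from h import *
plan([(.702,-.0227,.009,-1.49)],vmax=36,wmax=6.5)
E
```

```text
t 34.32 tcp [ 0.7014 -0.0232  0.0153] psi -1.488 tilt [ 0.0015 -0.0007 -1.    ] op 20.8 F [ 0.4 -0.1  1.2]
[[0.1, 0.1, 0.0], [6.3, 0.5, 0.6]]
-- end [ 0.702  -0.0227  0.009 ]
```

play_rows --commands '[[[0, 0, 0], [4, 0.5, 0.6], 18], [[0, 0, 0], [2, 0, 0], 18], [[0, 0, 0], [1, 0, 0], 18], [[0, 0, 0], [0, 0, 0], 18], [[0, 0, 0], [0, 0, 0], 18]]'

```text
time: 34.73
tcp_pos: [0.7051, -0.0229, 0.0121]
ee_rot: [[0.008, -0.083, 0.996], [-0.002, 0.997, 0.083], [-1.0, -0.002, 0.008]]
ft_force: [0.2, -0.2, -0.3]
opening: 0.0213
```

```bash
python3 - <<'E'
from h import *
plan([(.702,-.0227,.008,-1.49)],vmax=36,wmax=6.5)
E
```

```text
t 34.73 tcp [ 0.7051 -0.0229  0.0121] psi -1.487 tilt [ 0.0084 -0.0016 -1.    ] op 21.3 F [ 0.2 -0.2 -0.3]
[[0.2, 0.5, 0.1], [4.1, 0.5, -3.1]]
-- end [ 0.702  -0.0227  0.008 ]
```

play_rows --commands '[[[0, 0.3, 0], [2.5, 0.5, -2.8], 18], [[0, 0, 0], [1.5, 0, 0], 18], [[0, 0, 0], [0.5, 0, 0], 18], [[0, 0, 0], [0, 0, 0], 18], [[0, 0, 0], [0, 0, 0], 18]]'

```text
time: 35.15
tcp_pos: [0.7024, -0.0226, 0.0079]
ee_rot: [[0.004, -0.083, 0.997], [-0.002, 0.997, 0.083], [-1.0, -0.003, 0.004]]
ft_force: [-0.2, 0.7, -0.0]
opening: 0.021
```

```bash
python3 - <<'E'
from h import *
plan([(.702,-.0227,.008,-1.49)],vmax=36,wmax=6.5)
im,C=grab('wrist','w25.png')
E
```

```text
t 35.15 tcp [ 0.7024 -0.0226  0.0079] psi -1.487 tilt [ 0.0037 -0.0022 -1.    ] op 21.0 F [-0.2  0.7 -0. ]
[[0.2, 0.2, 0.1], [-0.1, -0.0, -0.4]]
-- end [ 0.702  -0.0227  0.008 ]
```

View pics/w25.png

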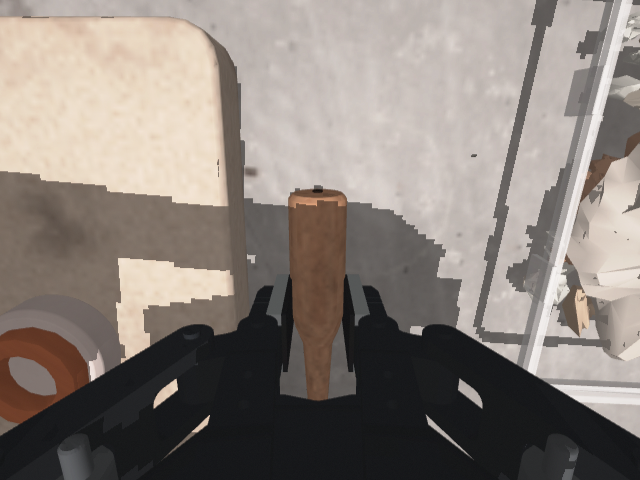

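play_rows --commands '[[[0, 0, 0], [0.6, 0, 0], 18], [[0, 0, 0], [0, 0, 0], 24], [[0, 0, 0], [0, 0, 0], 27], [[0, 0, 0], [0, 0, 0], 27], [[0, 0, 0], [-4, 0, 0], 27]]'

```text
time: 35.62
tcp_pos: [0.702, -0.0226, 0.0107]
ee_rot: [[0.003, -0.083, 0.997], [-0.002, 0.997, 0.083], [-1.0, -0.002, 0.002]]
ft_force: [0.2, 0.2, -0.3]
opening: 0.0271
```

play_rows --commands '[[[0, 0, 0], [-8, 0, 0], 27], [[0, 0, 0], [-15, 0, 0], 27], [[0, 0, 0], [-25, 0, 0], 30], [[0, 0, 0], [-35, 0, 0], 40], [[0, 0, 0], [-38, 0, 0], 40]]'

```text
time: 36.03
tcp_pos: [0.6957, -0.0216, 0.1287]
ee_rot: [[-0.015, -0.083, 0.996], [0.0, 0.997, 0.083], [-1.0, 0.002, -0.015]]
ft_force: [0.4, -0.5, 1.0]
opening: 0.04
```

```bash
python3 - <<'E'
from h import *
im,C=grab('wrist','w26.png')
plan([(.49,-.05,.26,-1.49)],vmax=36,wmax=6.5)
E
```

```text
t 36.08 tcp [ 0.7011 -0.0222  0.1403] psi -1.487 tilt [ 0.0004 -0.0018 -1.    ] op 39.8 F [ 3.2 -0.1  6.7]
[[0.0, 0.0, 0.0], [-17.0, -1.0, -30.0]]
[[0.0, 0.0, 0.0], [-17.0, -2.0, -30.0]]
[[0.0, 0.0, 0.0], [-17.0, -1.0, -31.0]]
[[0.0, 0.0, 0.0], [-17.0, -2.0, -30.0]]
[[0.1, 0.0, 0.0], [-17.0, -1.0, -31.0]]
[[0.0, 0.0, 0.1], [-17.0, -2.0, -30.0]]
[[0.1, 0.0, 0.0], [-18.0, -1.0, -31.0]]
-- end [ 0.4896 -0.0497  0.2603]
```

View pics/w26.png

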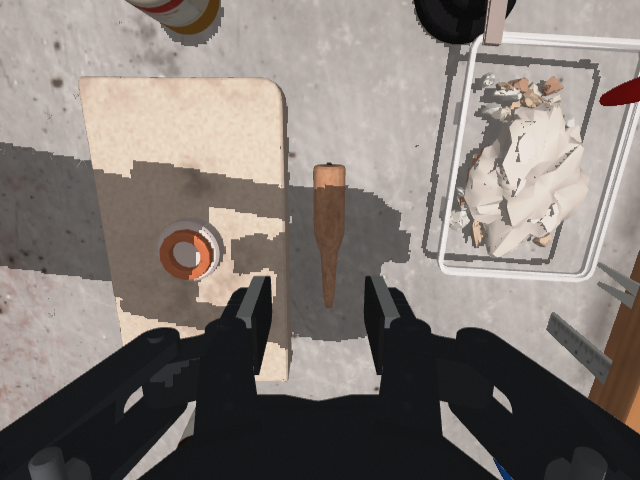

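play_rows --commands '[[[-5, 0, 0], [-20, -2, -28], 60], [[-6.5, 0, 0], [-20, -3, -28], 60], [[-6.5, 0, 0], [-20, -5, -28], 60], [[-6.5, 0, 0], [-18, -8, -28], 60], [[-6.5, 0, 0], [-16, -12, -28], 60]]'

```text
time: 36.5
tcp_pos: [0.58, -0.0881, 0.2445]
ee_rot: [[0.01, -0.609, 0.793], [-0.002, 0.793, 0.609], [-1.0, -0.008, 0.006]]
ft_force: [1.1, -0.5, -0.1]
opening: 0.06
```

```bash
python3 - <<'E'
from h import *
plan([(.43,-.05,.28,.08)],vmax=36,wmax=6.8)
E
```

```text
t 36.50 tcp [ 0.58   -0.0881  0.2445] psi -0.915 tilt [ 0.0095 -0.0023 -1.    ] op 60.0 F [ 1.1 -0.5 -0.1]
[[-6.3, 0.0, 0.1], [-4.0, 13.0, -11.0]]
[[-6.3, 0.0, 0.1], [-4.0, 15.0, -9.0]]
[[-6.3, 0.0, 0.1], [-4.0, 15.0, -7.0]]
[[-6.4, 0.0, 0.1], [-4.0, 16.0, -6.0]]
[[-6.3, 0.0, 0.0], [-4.0, 17.0, -4.0]]
[[-6.4, 0.0, 0.1], [-4.0, 17.0, -2.0]]
[[-6.3, 0.1, 0.0], [-4.0, 17.0, 0.0]]
[[-6.4, 0.0, 0.1], [-4.0, 17.0, 2.0]]
[[-6.3, 0.1, 0.0], [-4.0, 17.0, 4.0]]
-- end [ 0.4302 -0.0504  0.2798]
```

play_rows --commands '[[[-6.3, 0, 0.1], [-4, 13, -11], 60], [[-6.3, 0, 0.1], [-4, 15, -9], 60], [[-6.3, 0, 0.1], [-4, 15, -7], 60], [[-6.4, 0, 0.1], [-4, 16, -6], 60], [[-6.3, 0, 0], [-4, 17, -4], 60]]'

```text
time: 36.92
tcp_pos: [0.4942, -0.0736, 0.2792]
ee_rot: [[0.025, -0.942, 0.335], [-0.006, 0.335, 0.942], [-1.0, -0.026, 0.003]]
ft_force: [0.3, 0.3, 0.4]
opening: 0.0598
```

play_rows --commands '[[[-6.3, 0, 0.1], [-4, 17, -2], 60], [[-6.3, 0, 0], [-4, 17, 0], 60], [[-6, 0, 0], [-4, 14, 2], 60], [[-2, 0, 0], [0, 6, 2], 60], [[0, 0, 0], [0, 0, 0], 60]]'

```text
time: 37.33
tcp_pos: [0.4366, -0.0593, 0.3003]
ee_rot: [[0.039, -0.998, -0.039], [-0.011, -0.04, 0.999], [-0.999, -0.039, -0.012]]
ft_force: [0.1, -0.0, -0.2]
opening: 0.0602
```

play_rows --commands '[[[0, 0, 0], [0, 0, 0], 85], [[0, 0, 0], [0, 0, 0], 85], [[0, 0, 0], [0, 0, 0], 85], [[0, 0, 0], [0, 0, 0], 85], [[0, 0, 0], [0, 0, 0], 85]]'

```text
time: 37.75
tcp_pos: [0.4378, -0.0596, 0.3035]
ee_rot: [[0.045, -0.998, -0.036], [-0.012, -0.036, 0.999], [-0.999, -0.044, -0.014]]
ft_force: [0.0, 0.9, -0.4]
opening: 0.0851
```

```bash
python3 - <<'E'
from h import *
im,C=grab('wrist','w27.png')
plan([(.43,-.05,.28,.08)],vmax=36,wmax=6.8)
im,C=grab('top','t27.png')
cv2.imwrite('pics/t27c.png',cv2.resize(im[140:310,140:500,::-1],None,fx=2.2,fy=2.2,interpolation=cv2.INTER_CUBIC))
im,C=grab('scene','s27.png')
E
```

```text
t 37.80 tcp [ 0.4378 -0.0596  0.3034] psi 0.036 tilt [ 0.0445 -0.0124 -0.9989] op 84.7 F [-0.8 -0.8  0.5]
[[-2.5, -0.9, 2.5], [22.9, 8.4, 10.2]]
-- end [ 0.43 -0.05  0.28]
```

View pics/w27.png

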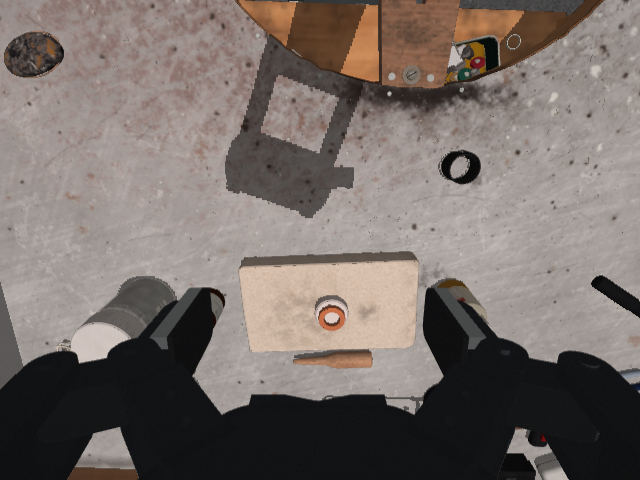

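View pics/t27c.png

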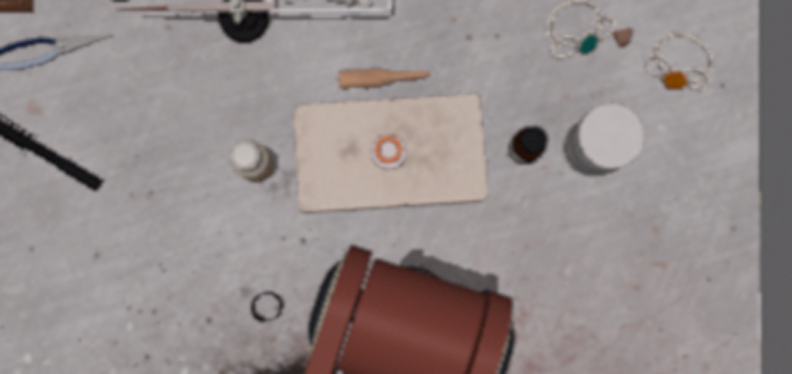

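View pics/s27.png

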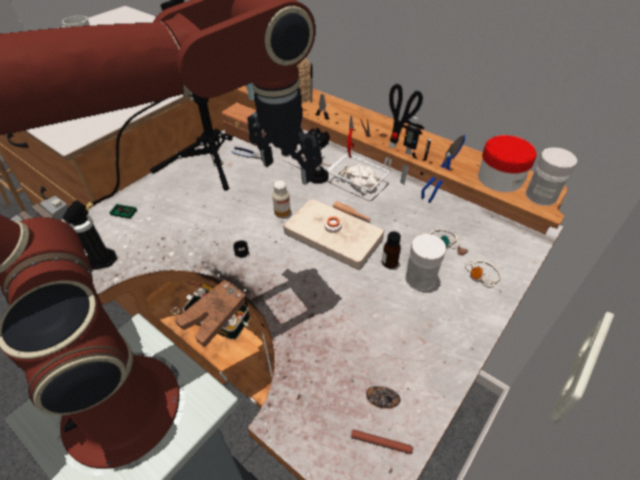

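```bash
python3 - <<'E'
from h import *
im=cv2.imread('pics/t27.png'); C=cam('top')
hsv=cv2.cvtColor(im,cv2.COLOR_BGR2HSV).astype(int);V=hsv[...,2];S=hsv[...,1];H=hsv[...,0]
k=cv2.resize(im,None,fx=4,fy=4,interpolation=cv2.INTER_CUBIC)
h4=cv2.cvtColor(k,cv2.COLOR_BGR2HSV).astype(int)
def cont(m,near):
    return blob(m,np.array(near)*4,60*4).reshape(-1,2)/4-.375
b=cont((h4[...,1]>32)&(h4[...,2]>120)&(h4[...,0]<25),(317,209))
p=plane(C,b,.031).astype(np.float32)*1000
r=cv2.minAreaRect(p);print("board",r)
q=cont((h4[...,1]>75)&(h4[...,2]>80)&(h4[...,0]<20),(314,174)); pc=plane(C,q,.011).astype(np.float32)*1000
vx,vy,x,y=cv2.fitLine(pc,cv2.DIST_L2,0,1,.01).ravel(); print("clamp line",vx,vy,"psi",np.arctan(-vx/vy),cv2.minAreaRect(pc))
psi=.081;xb=np.array([np.cos(psi),np.sin(psi)]);yb=np.array([-xb[1],xb[0]]);c=np.array(r[0])
print("clamp rel xb",((pc-c)@xb).min(),((pc-c)@xb).max(),"yb",((pc-c)@yb).min(),((pc-c)@yb).max())
def pt(n,uv,z): 
    d=plane(C,[uv],z)[0]*1000-c; print(n,d@xb,d@yb)
f=cont((h4[...,2]>190)&(h4[...,1]<50),(251,211)); pt("flux",np.mean(cv2.boundingRect((f*4).astype(np.int32).reshape(-1,1,2))[:2])*0+np.array(cv2.fitEllipse(f.astype(np.float32))[0]),.102)
f=cont((h4[...,2]<42),(381,205)); pt("brown",cv2.fitEllipse(f.astype(np.float32))[0],.098)
f=cont((h4[...,2]>185)&(h4[...,1]<40),(417,203)); pt("jar",cv2.fitEllipse(f.astype(np.float32))[0],.116); print(plane(C,[cv2.fitEllipse(f.astype(np.float32))[0]],.116))
f=cont((h4[...,1]>75)&(h4[...,0]<12)&(h4[...,2]>120),(316.5,209)); pt("ring",cv2.fitEllipse(f.astype(np.float32))[0],.054)
# before: jar/cuff drift
k0=cv2.imread('pics/top0.png'); 
for n,(a,bx,w,h) in {"jar":(395,180,45,45),"cuff":(245,265,32,30)}.items():
    A=cv2.cvtColor(k0,6)[bx:bx+h,a:a+w].astype(np.float32);B=cv2.cvtColor(im,6)[bx:bx+h,a:a+w].astype(np.float32); print(n,cv2.phaseCorrelate(A,B,cv2.createHanningWindow((w,h),cv2.CV_32F)))
E
```

```text
board ((609.06396484375, -41.23846435546875), (128.55833435058594, 223.70120239257812), 4.6093621253967285)
clamp line 0.079985395 -0.996796 psi 0.08007093 ((705.86083984375, -32.3405876159668), (20.534788131713867, 107.83946990966797), 5.202719211578369)
clamp rel xb 86.72270733246495 107.34444029915228 yb -52.874568544434176 54.936952812443565
flux -11.45475983561635 51.30122282787297
brown -7.028247042806327 -158.96177634841797
jar -5.888303062837705 -249.11988489278266
[[ 0.6234 -0.29  ]]
ring 2.743056878624722 1.6620184787322894
jar ((0.5328386242460326, 0.4792380427403842), 0.8710213298562133)
cuff ((-0.03985443225312224, 0.03817883305091563), 0.9732730912665526)
```

```bash
python3 - <<'E'
from h import *
C=cam('top')
for fn in ('top0','t27'):
    im=cv2.imread(f'pics/{fn}.png')
    k=cv2.resize(im,None,fx=4,fy=4,interpolation=cv2.INTER_CUBIC);h4=cv2.cvtColor(k,cv2.COLOR_BGR2HSV).astype(int)
    b=blob((h4[...,2]>185)&(h4[...,1]<40),np.array((417,203))*4,100)
    e=cv2.fitEllipse(b); print(fn,"jar px",np.array(e[0])/4,np.array(e[1])/4,plane(C,[np.array(e[0])/4-.375],.116))
    if fn=='t27':
        for n,uv,z in (("flux",(251,211),.102),("brown",(382.5,204),.098)):
            m=(h4[...,2]>175)&(h4[...,1]<50) if n=="flux" else (h4[...,2]<30)
            b=blob(m,np.array(uv)*4,25)
            e=cv2.fitEllipse(b);p=plane(C,[np.array(e[0])/4-.375],z)[0];d=p-[.6091,-.0412]
            print(n,np.array(e[0])/4,e[1],p,"rel",d@[np.cos(.081),np.sin(.081)],d@[-np.sin(.081),np.cos(.081)])
    g=cv2.resize(im[180:230,370:440],None,fx=8,fy=8,interpolation=cv2.INTER_CUBIC);cv2.imwrite(f'pics/{fn}j.png',g)
a=np.hstack([cv2.imread('pics/top0j.png')[:, :390] if 0 else cv2.resize(cv2.imread('pics/top0j.png'),None,fx=.7,fy=.7),cv2.resize(cv2.imread('pics/t27j.png'),None,fx=.7,fy=.7)]);cv2.imwrite('pics/jj.png',a)
E
```

```text
Traceback (most recent call last):
cv2.error: OpenCV(4.12.0) /io/opencv/modules/imgproc/src/shapedescr.cpp:356: error: (-215:Assertion failed) n >= 0 && (depth == CV_32F || depth == CV_32S) in function 'fitEllipseNoDirect'
```

```bash
python3 - <<'E'
from h import *
C=cam('top')
gs=[]
for fn in ('top0','t27'):
    im=cv2.imread(f'pics/{fn}.png')
    gs.append(cv2.resize(im[180:230,370:440],None,fx=5.6,fy=5.6,interpolation=cv2.INTER_CUBIC))
    k=cv2.resize(im,None,fx=4,fy=4,interpolation=cv2.INTER_CUBIC);h4=cv2.cvtColor(k,cv2.COLOR_BGR2HSV).astype(int)
    print(h4[203*4,417*4],h4[203*4,436*4])
    for th in (175,182):
        b=blob((h4[...,2]>th)&(h4[...,1]<30),np.array((417,203))*4,100)
        if b is None or len(b)<20: print(th,None);continue
        x,y,w,h=cv2.boundingRect(b); print(fn,th,"jar bbox",x/4,y/4,w/4,h/4)
    if fn=='t27':
        for n,uv,z in (("flux",(251,211),.102),("brown",(382.5,204),.098)):
            for th in ((165,180,195) if n=="flux" else (25,32)):
                m=(h4[...,2]>th)&(h4[...,1]<50) if n=="flux" else (h4[...,2]<th)
                b=blob(m,np.array(uv)*4,30)
                if b is None: continue
                e=cv2.fitEllipse(b);p=plane(C,[np.array(e[0])/4-.375],z)[0];d=p-[.6091,-.0412]
                print(n,th,np.array(e[0])/4,np.array(e[1])/4,p,"rel",d@[np.cos(.081),np.sin(.081)],d@[-np.sin(.081),np.cos(.081)])
cv2.imwrite('pics/jj.png',np.hstack(gs))
E
```

```text
[176  11 182] [174   8 161]
top0 175 jar bbox 404.5 188.25 27.25 27.25
top0 182 jar bbox 410.75 190.25 19.75 20.25
[176   9 188] [173   6 166]
t27 175 jar bbox 404.25 187.75 28.0 27.75
t27 182 jar bbox 404.5 188.25 27.25 27.25
flux 165 [250.6362 210.3376] [11.0091 11.4757] [0.5966 0.1245] rel 0.0009481278317903883 0.16613087444220698
flux 180 [250.8985 210.4601] [9.256  9.3994] [0.5963 0.1238] rel 0.0005998857606218534 0.16549756232049068
flux 195 [250.8402 212.6849] [2.8991 5.4014] [0.5907 0.1238] rel -0.004948001515216734 0.16595731946848352
brown 25 [381.5452 205.0894] [8.3296 9.5859] [ 0.6157 -0.2024] rel -0.006481649469763466 -0.16119977888463863
brown 32 [381.5793 204.3694] [11.587 11.695] [ 0.6175 -0.2025] rel -0.0046753503153843644 -0.16141956569109897
```

View pics/jj.png

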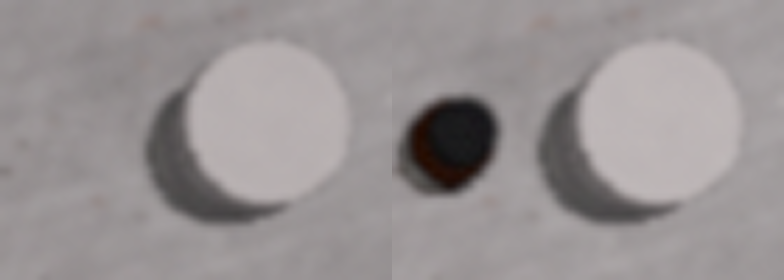

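```bash
python3 -c "
from h import *
print(arm.hand_in()); print(arm.state()['time'])"
```

```text
the job is handed in; nothing more can be done
None
the job is handed in; nothing more can be done
```

I set out the soldering place in the order asked and handed it in after about 38 s of robot time, with the gripper clear of everything. The hand-in gives no verdict, so the figures below are my last camera checks, good to about 2–3 mm.

| Item | Wanted | Last check |
|---|---|---|
| Block on the board | centre | about 2–3 mm left of centre; left as it was |
| Copper ring on the block | flat, centred | flat, within about 1 mm |
| Flux bottle | 30 mm clear of the left end, on the middle line | upright, about 27–29 mm clear, within about 1 mm of the line |
| Brown bottle | middle of the gap, on the middle line | upright, within about 1–2 mm of the middle of the gap, about 2 mm nearer the robot than the line |
| Clamp | 20 mm behind the board, parallel, centred | parallel within about 0.01 rad, about 20–22 mm clear, about 1 mm off centre |
| Jar and cuff | not moved | no movement seen between the first and last top pictures |

- **Disagreements:** the top and wrist cameras differed by about 4–5 mm on absolute positions, so I judged each placing relative to the board in the same picture. My automatic outline of the brown cap put that bottle 5–7 mm short of the middle line. It included the dark bottle body, so I used the cap's centre read by eye from the enlarged picture. An automatic comparison suggested the jar had shifted about 1 mm, but its outline sits in the same place in both pictures.
- **Forces:** measured wrist forces stayed below about 8 N at every reading.

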